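# Stack a bee-nest block and square it with the treadle

### The arm

A 6-joint arm with a two-finger parallel gripper is mounted at the origin on the work surface. World frame = base frame: x ahead of the robot, y to its left, z up, the work surface at z = 0. Lengths are in m, angles in rad, forces in N, time in s.
With the tool pointing down it reaches from about 0.3 to 0.775 m from the base axis. Payload 14.6 kg.
Tool frame: the origin (TCP) lies at the very end of the fingers, on their centre line; the grasp point (between the pads) lies 19 mm behind it (ctrl.hold_point_z is the z of the grasp point in the tool frame, in m); z points along the fingers, y is the direction in which the jaws open and shut (so a half turn about z gives the same grasp; the last joint's range is limited). The gripper opens to 94 mm and grips with 3 to 60 N. Pads are 16 mm wide; open, the fingers measure 119 mm over their backs; the gripper's body (75 mm by 177 mm) begins 78 mm behind the grasp point.
Start: joints at [-0.067, 0.3, 1.521, -0, 1.321, -0.067], TCP at [0.55, -0, 0.177] pointing down, gripper open.
Joint ranges: [-3.03, 3.03], [-0.79, 2.21], [0.23, 2.52], [-1.04, 4.18], [0, 3.07], [-2.55, 2.55]. Speed limits (rad/s): [2.22, 2.22, 2.57, 3.14, 3.14, 3.14].

### API

Orientations are given as [roll, pitch, yaw] about the fixed x, y, z axes, in that order (R = Rz(yaw) Ry(pitch) Rx(roll)).
In Python, from station import ctrl, cams, hand_in gives the robot as it stands.
- The arm moves only by the tool servo_tool, never from a script. Its argument "rows" is a list of rows, each a list of 7 numbers: the shift along the world's x, y, z in m, then the turn, a rotation vector about the world's x, y, z in rad, then the gripper command: -1 is shut, 1 is fully open, values between are in proportion. A call has exactly 8 rows; each row is the pose to reach, as a shift and turn from the pose measured when the call began; what a row does not reach only later rows make up. A row lasts 1/12 s, in which the tool goes at most 41.7 mm and 7.16 degrees, less where a joint would pass 70% of its speed; a pose out of reach is approached as far as the arm can. A call with a gripper value outside its range is refused whole. The fingers move at their own pace and stop on an object; "newtons" is the grip in N (left out, the last holds). Time passes only in rows, so rows that repeat a pose let the fingers close, or fill a call up. It gives the time, the measured TCP pose, the force and the opening at its end, in the units of the state.
- ctrl.get_obs(): the state, without advancing time (a new reading comes with each control period).
- cams.camera(name): name is "scene" or "side" or "wrist"; returns a dict with "image" (480x640x3 uint8, red, green, blue), "depth" (480x640 float32, m along the optical axis (not along the pixel's ray), 0 where there is no reading), "fx", "fy", "cx", "cy" (pixels), "rvec" (rotation vector, rad) and "tvec" (3), from world to camera coordinates, as OpenCV has them; the wrist camera has in their place "hand_eye" (4x4, takes a point from camera to tool coordinates, whose origin is the TCP and whose axes are the flange's). Camera axes: x right, y down, z forward; pixel columns grow to the right and rows downward; lengths in m; the calibration is good to about 2 mm. A picture is of the moment at which its call begins: read the wrist's pose just before it.
- hand_in(): hands the job in, once; it reports no verdict.
Trained networks look in a picture, given as the dict that the camera call returned (one of the last four; its "shot" number tells which), for a name from the list of things; names that differ only in an ending like _2 or _b are one class to them, and where a whole thing is asked for, a point or a joint stands for the part that bears it (a point fixed in the world has none). Each returns a list of dicts, best first, with "p" (0 to 1); they miss things now and then, are a little off and sometimes report something else, mostly with a low value. They report only what shows in the picture. A call takes as long as a camera call. They do not tell look-alikes from the thing itself.
- cams.spot_in(picture, name): "box" ([left, top, right, bottom] as shares, 0 to 1, of the picture: columns of its width, rows of its height, round what is visible of it).
- cams.place_of(picture, name): "at" ([column, row] as shares, 0 to 1, of the picture: columns of its width, rows of its height: a listed point, or the origin of a listed thing).
The state is a dict: "time_s": time; "qpos": joint angles; "joint_vel": joint speeds; "tau": joint torques, N m; "ee_pos": TCP position; "eef_rot": TCP orientation; "force": force on the tool from outside, world axes, zero at the start; "moment": the same for the moment, N m; "grip_width": finger opening in m.
Only numpy, scipy, OpenCV 4.12 (cv2) and the standard library are available. Lean on these libraries where they do the work, as an engineer would, in place of code of your own. Each camera call takes 0.05 s, during which the arm holds its last target.

### The job

A bee-nest block is being made up in the pedal fixture, its base tray already in the pocket: lay the thin grooved wooden spacer tray squarely on the base tray, then the stepped clay cap tile squarely on the spacer with its step upward, lowering each piece, not dropping it. Then press the spring pedal all the way down onto its stop (which is set at a different height every time, so go by feel), so that the jaw pushes the three pieces flush against the guides on the robot's side, lean on the stop firmly, at about 20 N and never as hard as 40 N, for a full second, and let the pedal come up again. Leave the other garden things where they are.

Things in the scene. Friction and masses are not known exactly. Their poses are not given: they have to be found in the camera images.
- fixture: plywood base 240 (x) x 250 (y) x 18 mm fixed on the shelf, carrying pocket, squaring jaw and pedal; origin under its centre, x roughly away from the robot, z up. Nothing but the raised pedal stands more than 85 mm over the shelf
- pocket (a point): centre of the pocket floor, 18 mm over the shelf, axes as the fixture's. Four aluminium corner guides leave 91 mm along x and 65 mm along y inside; they stand 52 mm over the floor, with flared lips to 62 mm. In the middle of every side is an open gap (58 mm wide on the two long sides, which run along x) where a finger can go in: hold pieces by their long sides, fingers closing along the pocket's y
- base_tray: grooved wooden tray 84 (x) x 60 (y) x 26 mm, already lying in the pocket; origin under its centre; its grooves run along x
- spacer: grooved wooden tray 84 (x) x 60 (y) x 16 mm, the thinner one, two wide grooves along x, lying on the shelf grooves up; origin under its centre
- cap: clay tile 84 (x) x 60 (y) x 14 mm with a step 66 x 42 x 8 mm on top (22 mm in all), lying on the shelf step up; origin under its centre
- pedal (a joint): angle of the pedal about its hinge (rad), 0 = up, growing as it goes down. Spring and jaw resist with up to about 10 N at the pad, then it meets a rubber stop somewhere between 0.36 and 0.46 (level at 0.42). Springs up when let go. The squaring jaw is linked to it and moves in 0.07 m per rad
- pedal_pad (a point): centre of the upper face of the rubber pad (55 x 58 mm) near the free end of the pedal, 130 mm from the hinge; moves with the pedal, about 85 mm over the shelf when up, 40 to 55 mm when down
- pedal_hinge (a point): hinge line of the pedal, 36 mm over the shelf; the hinge runs along the fixture's y and the pedal reaches from it towards the fixture's -x
- jaw_face (a point): middle of the front face (32 wide, 54 mm high) of the sprung upright plate of the squaring jaw, at the +x end of the pocket; about 60 mm from the pocket centre when the pedal is up; coming in between the guides it pushes all pieces towards -x against the near guides
- saucer: unglazed clay saucer, 100 mm across, 20 high; origin under its centre; leave alone
- trowel: steel trowel with wooden handle lying flat, about 290 mm long along its x axis, handle to -x, 27 high; origin near the neck, on the shelf; leave alone
- jar: glass jar with aluminium screw lid, 80 mm across, 120 high; origin under its centre; leave alone
- pot: clay flower pot, rim 100 mm across, 90 high; origin under its centre; leave alone
- stone: flat round grey stone, 68 mm across, 27 high; origin under its centre; leave alone
- brush: hand brush lying along its x axis; leave alone
Not all that is in view belongs to the job. What is shaped like the cap but green or pink is not meant.

How it is judged:
By the outcome, as a careful person would: the job done as asked, in the order asked, and still so for the second after the job is handed in, with the robot touching nothing.
It also fails if it takes over 72 s, if anything falls off the work surface, if the arm or the gripper's body presses on something with over 40 N, if the wrist force passes 120 N, or if a joint passes its speed limit or range.

## Working session

There is one attempt and no reset: what is moved stays moved. The work goes in short steps, Python scripts to look and compute and a tool call to move; the robot and the scene stay as the last step left them, time stands still between calls to the robot, and variables do not carry over. Pictures are saved under pics/ and viewed, and the job is handed in when it is done.

Besides the shell and the picture viewer there is one more tool, called after "Call:" by a JSON object that holds its "api" and its "payload", one argument or row to a line. servo_tool: Moves the arm, as the interface text tells. Its arguments: {"type":"object","properties":{"rows":{"type":"array"},"newtons":{"type":"number"}},"required":["rows"]}

```bash
ls; mkdir -p pics; cat > h.py <<'E'
import numpy as np, cv2, pickle
from station import ctrl, cams
def snap(n,tag):
    o=ctrl.get_obs(); c=cams.camera(n)
    cv2.imwrite(f'pics/{tag}.png',c['image'][:,:,::-1]); 
    c['obs']=o; return c
def rpy(r):
    from scipy.spatial.transform import Rotation as R
    return R.from_euler('xyz',r).as_matrix()
def cam2world(c):
    if 'hand_eye' in c:
        T=np.eye(4);T[:3,:3]=rpy(c['obs']['eef_rot']);T[:3,3]=c['obs']['ee_pos']
        return T@c['hand_eye']
    R=cv2.Rodrigues(np.array(c['rvec'],float))[0];t=np.array(c['tvec'],float).ravel()
    T=np.eye(4);T[:3,:3]=R.T;T[:3,3]=-R.T@t;return T
def cloud(c):
    d=c['depth'];v,u=np.mgrid[:480,:640]
    P=np.stack([(u-c['cx'])/c['fx']*d,(v-c['cy'])/c['fy']*d,d],-1)
    T=cam2world(c);W=P@T[:3,:3].T+T[:3,3];W[d==0]=np.nan;return W
def ray(c,u,v,z):
    T=cam2world(c);r=T[:3,:3]@np.array([(u-c['cx'])/c['fx'],(v-c['cy'])/c['fy'],1]);o=T[:3,3]
    return o+r*(z-o[2])/r[2]
def proj(c,p):
    T=np.linalg.inv(cam2world(c));q=T[:3,:3]@np.array(p)+T[:3,3]
    return c['cx']+c['fx']*q[0]/q[2],c['cy']+c['fy']*q[1]/q[2]
E
python3 - <<'E'
from h import *
for n in ['scene','side','wrist']:
    c=snap(n,n+'0'); pickle.dump(c,open(n+'0.pkl','wb'))
    print(n, cam2world(c).round(3).tolist(), c['fx'])
    for k in ['fixture','pocket','base_tray','spacer','cap','pedal_pad','pedal_hinge','jaw_face']:
        try:
            r=cams.place_of(c,k); print(k,[(np.round(np.array(q['at'])*[640,480]).tolist(),round(q['p'],2)) for q in r[:4]])
        except Exception as e: print(k,e)
o=ctrl.get_obs();print(o)
E
```

```text
pics
scene [[0.502, 0.711, -0.492, 1.208], [0.865, -0.417, 0.28, -0.399], [-0.007, -0.566, -0.824, 1.254], [0.0, 0.0, 0.0, 1.0]] 504.9187602462566
fixture [([346.0, 270.0], 0.71)]
pocket [([358.0, 254.0], 0.67), ([233.0, 295.0], 0.56), ([460.0, 177.0], 0.25)]
base_tray [([363.0, 253.0], 0.56)]
spacer [([233.0, 293.0], 0.86), ([374.0, 256.0], 0.16)]
cap [([386.0, 163.0], 0.92), ([407.0, 203.0], 0.74), ([466.0, 220.0], 0.56)]
pedal_pad [([345.0, 271.0], 0.68), ([316.0, 262.0], 0.59), ([180.0, 373.0], 0.16)]
pedal_hinge [([348.0, 297.0], 0.88)]
jaw_face [([373.0, 255.0], 0.54)]
side [[0.875, -0.286, 0.39, -0.112], [-0.484, -0.478, 0.733, -1.12], [-0.023, -0.83, -0.557, 0.975], [0.0, 0.0, 0.0, 1.0]] 608.9203273312836
fixture [([334.0, 267.0], 0.62)]
pocket [([320.0, 254.0], 0.71)]
base_tray [([317.0, 250.0], 0.75)]
spacer [([372.0, 357.0], 0.69)]
cap [([189.0, 239.0], 0.98), ([280.0, 197.0], 0.78), ([250.0, 228.0], 0.61)]
pedal_pad [([349.0, 252.0], 0.93)]
pedal_hinge [([379.0, 253.0], 0.62), ([488.0, 388.0], 0.38)]
jaw_face [([334.0, 235.0], 0.57), ([320.0, 252.0], 0.18)]
wrist [[1.0, -
[... 328 characters left out ...]
20.0], 0.89), ([319.0, 136.0], 0.24)]
{'time_s': 1.35, 'qpos': array([-6.65992431e-02,  2.99949850e-01,  1.52104374e+00,  1.05018169e-05,
        1.32073009e+00, -6.65865392e-02]), 'joint_vel': array([ 0.00238783,  0.00145208, -0.00066524, -0.00017091, -0.00140903,
       -0.00059871]), 'tau': array([-9.22748550e-04, -5.31657743e+01, -3.52919590e+01,  7.08881929e-02,
        2.12422782e-02, -2.47738546e-05]), 'ee_pos': array([5.49959386e-01, 3.24323485e-06, 1.76799705e-01]), 'eef_rot': array([-3.14146259e+00, -1.88707663e-05,  1.57078102e+00]), 'force': array([ 0.01359455, -0.86567987, -0.36586336]), 'moment': array([-0.02940565,  0.05968881,  0.05552112]), 'grip_width': 0.09411445315270114}
```

View pics/scene0.png

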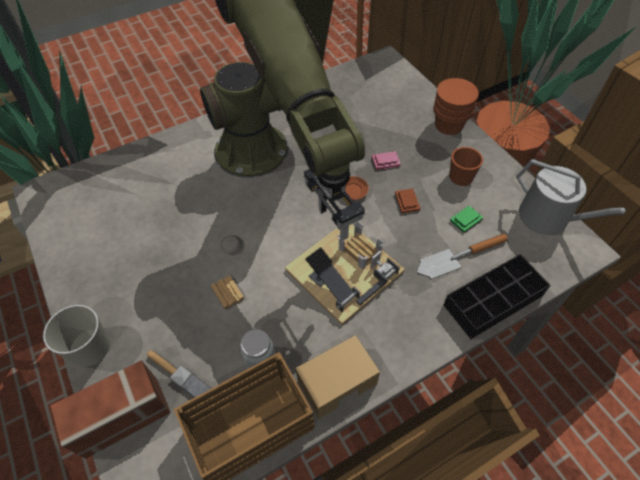

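View pics/side0.png

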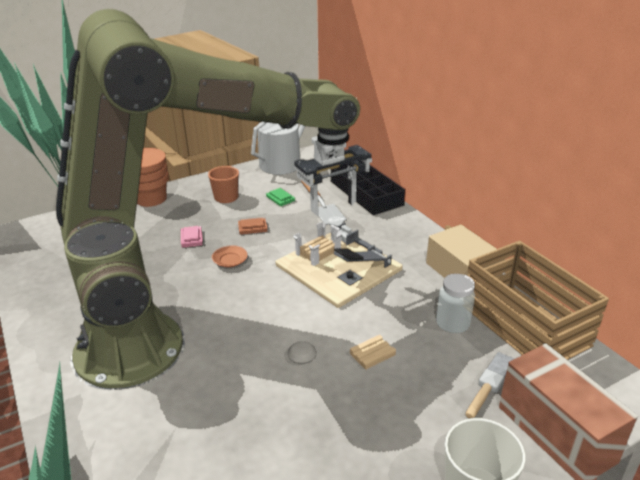

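View pics/wrist0.png

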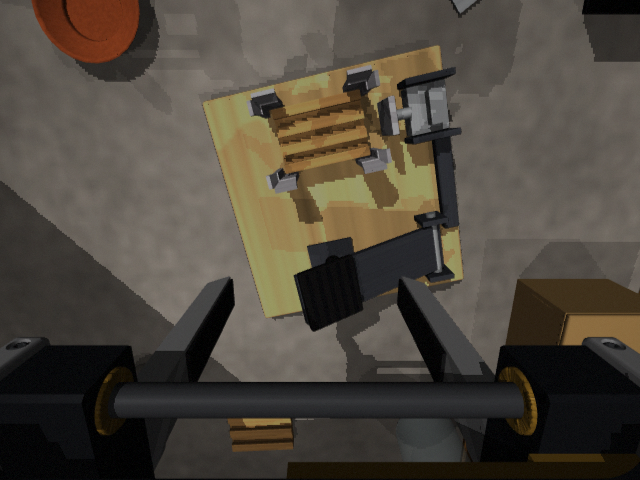

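The scene shows the brown cap at scene px (407,203). The pink (386,161) and green (466,218) tiles are decoys. The spacer is at scene px (230,292) and the fixture around (345,270). The wrist picture shows the pocket around (322,133) and the pedal pad at (330,293).

```bash
cat > m.py <<'E'
from h import *
C={n:pickle.load(open(n+'0.pkl','rb')) for n in ['scene','side','wrist']}
def rect(c,roi,zlo,zhi):
    W=cloud(c);m=np.zeros((480,640),bool);x0,y0,x1,y1=roi;m[y0:y1,x0:x1]=1
    m&=(W[...,2]>zlo)&(W[...,2]<zhi)
    P=W[m][:,:2].astype(np.float32)
    r=cv2.minAreaRect(P*1000);print(len(P),np.round(r[0],1),np.round(r[1],1),round(r[2],1),'z',np.nanmedian(W[m][:,2]).round(4))
    return W[m]
E
python3 - <<'E'
from m import *
print('spacer');rect(C['scene'],(200,265,255,320),.010,.03);rect(C['side'],(340,325,405,375),.010,.03)
print('cap');rect(C['scene'],(390,185,425,218),.009,.03);rect(C['side'],(230,210,275,242),.009,.03)
print('captop');rect(C['scene'],(390,185,425,218),.018,.03);rect(C['side'],(230,210,275,242),.018,.03)
c=C['wrist'];print('fixture');rect(c,(190,30,480,340),.012,.026)
print('base');rect(c,(270,80,385,180),.036,.048)
for n,u,v,z in [('pad',330,293,.085),('hinge',437,245,.036),('pocket',321,135,.044),('spacer',262,435,.016),('jaw',388,118,.06)]: print(n,ray(c,u,v,z).round(4),cloud(c)[v,u].round(4))
for n in ['scene','side']:
    for k,z in [('spacer',0),('cap',0)]:
        for q in {'scene':{'spacer':[(233,293)],'cap':[(407,203)]},'side':{'spacer':[(372,357)],'cap':[(250,228)]}}[n][k]: print(n,k,ray(C[n],*q,z).round(4))
im=C['wrist']['image'];cv2.imwrite('pics/w0z.png',cv2.resize(im[30:340,190:480,::-1],None,fx=1.9,fy=1.9,interpolation=3))
im=C['scene']['image'];a=cv2.resize(im[180:225,380:435,::-1],None,fx=7,fy=7);b=cv2.resize(im[265:320,200:260,::-1],None,fx=6,fy=6)
h=max(a.shape[0],b.shape[0]);a=cv2.copyMakeBorder(a,0,h-a.shape[0],0,0,0);b=cv2.copyMakeBorder(b,0,h-b.shape[0],0,0,0)
cv2.imwrite('pics/sz.png',np.hstack([a,b]))
E
```

```text
spacer
467 [ 475.  -301.2] [87.7 60.4] 3.2 z 0.0141
771 [ 476.9 -300.3] [88.5 64.6] 2.6 z 0.0156
cap
395 [460.4 324.1] [61.3 88.1] 71.4 z 0.0178
367 [461.4 350.2] [100.6 147.5] 8.8 z 0.0195
captop
196 [460.8 326. ] [46. 72.] 69.6 z 0.0215
208 [463.3 320.9] [57.4 81.7] 70.0 z 0.0231
fixture
30286 [580.1  21. ] [240.5 249.7] 12.4 z 0.0189
base
5708 [561.3  87.8] [110.2  74.5] 12.3 z 0.0442
pad [ 0.5652 -0.0607  0.085 ] [ 0.5644 -0.0528  0.1014]
hinge [ 0.6815 -0.0278  0.036 ] [ 0.679  -0.0256  0.0429]
pocket [0.5565 0.0849 0.044 ] [0.5566 0.0849 0.0368]
spacer [ 0.4783 -0.3063  0.016 ] [ 0.4785 -0.3051  0.0172]
jaw [0.6163 0.0994 0.06  ] [0.615  0.0991 0.0665]
scene spacer [ 0.4824 -0.2878  0.    ]
scene cap [0.4652 0.3224 0.    ]
side spacer [ 0.4716 -0.3076  0.    ]
side cap [ 0.4595  0.3301 -0.    ]
```

View pics/w0z.png

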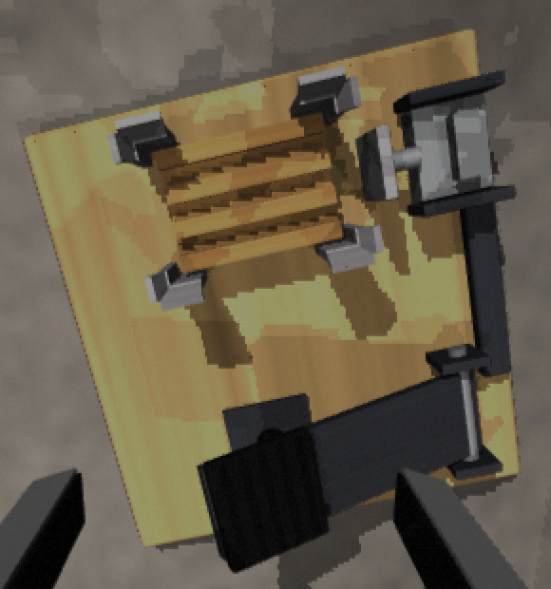

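View pics/sz.png

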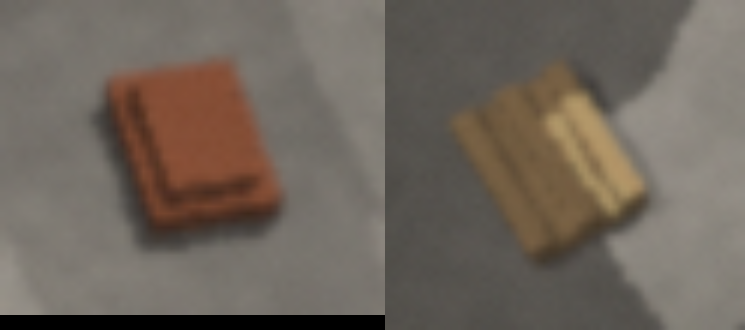

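Call:
{"api": "servo_tool", "payload": {
  "rows": [
    [-0.009, -0.038, 0, 0, 0, 0.12, 1],
    [-0.018, -0.076, 0, 0, 0, 0.24, 1],
    [-0.027, -0.114, 0, 0, 0, 0.36, 1],
    [-0.036, -0.152, 0, 0, 0, 0.48, 1],
    [-0.046, -0.19, 0, 0, 0, 0.6, 1],
    [-0.055, -0.228, 0, 0, 0, 0.72, 1],
    [-0.064, -0.266, 0, 0, 0, 0.84, 1],
    [-0.073, -0.302, 0, 0, 0, 0.96, 1]
  ],
  "newtons": 20
}}

```text
time_s: 2.02
ee_pos: [0.4782, -0.2966, 0.177]
eef_rot: [3.142, 0.0, 2.492]
force: [0.4, 0.7, 0.3]
grip_width: 0.094
```

Call:
{"api": "servo_tool", "payload": {
  "rows": [
    [0, 0, 0, 0, 0, 0.12, 1],
    [0, 0, 0, 0, 0, 0.24, 1],
    [0, 0, 0, 0, 0, 0.36, 1],
    [0, 0, 0, 0, 0, 0.48, 1],
    [0, 0, 0, 0, 0, 0.6, 1],
    [0, 0, 0, 0, 0, 0.66, 1],
    [0, 0, 0, 0, 0, 0.66, 1],
    [0, 0, 0, 0, 0, 0.66, 1]
  ]
}}

```text
time_s: 2.68
ee_pos: [0.4782, -0.2966, 0.177]
eef_rot: [3.142, 0.0, -3.133]
force: [-0.2, -0.2, 0.2]
grip_width: 0.094
```

```bash
python3 - <<'E'
from h import *
c=snap('wrist','wrist1');pickle.dump(c,open('wrist1.pkl','wb'));print(c['obs'])
W=cloud(c);m=(W[...,2]>.011)&(W[...,2]<.03)&(abs(W[...,0]-.476)<.075)&(abs(W[...,1]+.302)<.06)
P=W[m][:,:2].astype(np.float32);print(len(P),cv2.minAreaRect(P*1000),np.median(W[m][:,2]))
print(cams.place_of(c,'spacer'))
E
```

```text
{'time_s': 2.6833, 'qpos': array([-6.20426862e-01,  3.27914862e-01,  1.48394956e+00,  2.44833026e-04,
        1.32951234e+00, -2.19952071e+00]), 'joint_vel': array([-4.64004501e-04, -1.71293204e-03,  9.09481403e-04,  3.18567787e-05,
        4.67650267e-04,  1.83764286e-02]), 'tau': array([-2.15331389e-02, -5.48540390e+01, -3.53780222e+01, -5.73787966e-02,
        4.91501950e-02, -5.33976797e-01]), 'ee_pos': array([ 0.47815875, -0.29659906,  0.17700847]), 'eef_rot': array([ 3.14152733e+00,  3.14429753e-04, -3.13335362e+00]), 'force': array([-0.1822399 , -0.15207621,  0.20238159]), 'moment': array([ 0.08609262, -0.06131409,  0.03166578]), 'grip_width': 0.09395493138456322}
3876 ((476.51104736328125, -301.1912536621094), (84.167236328125, 60.00896072387695), 3.1709203720092773) 0.016328871774724224
[{'at': [0.4909, 0.4423], 'p': 0.89}, {'at': [0.4814, 0.7871], 'p': 0.21}]
```

View pics/wrist1.png

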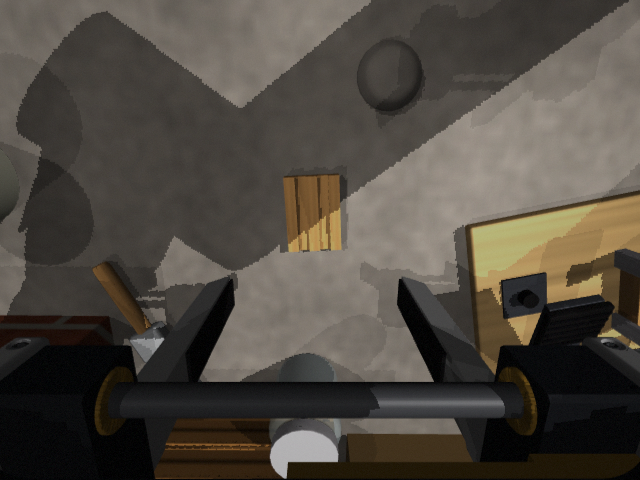

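```bash
python3 - <<'E'
from m import *
for n,u,v in [('scene',256,340),('side',456,285)]: 
    print(ray(C[n],u,v,.12), cloud(C[n])[v,u])
c=C['scene'];print(cams.place_of(snap('scene','s1'),'jar'))
for n,u,v in [('scene',254,385),('side',480,260),('scene',350,345),('side',456,255)]:print(cloud(C[n])[v,u])
E
```

```text
[ 0.69711808 -0.30343049  0.12      ] [ 0.69641517 -0.30329927  0.11844136]
[ 0.69197436 -0.31223771  0.12      ] [ 0.69492428 -0.3092749   0.11686318]
[{'at': [0.4034, 0.7519], 'p': 0.71}]
[ 0.76353807 -0.3518416   0.0369367 ]
[ 0.79378707 -0.27615185  0.13053968]
[ 0.81188015 -0.10791947  0.09059889]
[ 0.79915409 -0.19021378  0.09153256]
```

Call:
{"api": "servo_tool", "payload": {
  "rows": [
    [-0.0017, -0.0046, -0.035, 0, 0, 0.047, 1],
    [-0.0017, -0.0046, -0.07, 0, 0, 0.047, 1],
    [-0.0017, -0.0046, -0.105, 0, 0, 0.047, 1],
    [-0.0017, -0.0046, -0.135, 0, 0, 0.047, 1],
    [-0.0017, -0.0046, -0.155, 0, 0, 0.047, 1],
    [-0.0017, -0.0046, -0.168, 0, 0, 0.047, 1],
    [-0.0017, -0.0046, -0.173, 0, 0, 0.047, 1],
    [-0.0017, -0.0046, -0.173, 0, 0, 0.047, 1]
  ]
}}

```text
time_s: 3.55
ee_pos: [0.476, -0.3009, 0.0031]
eef_rot: [3.14, -0.001, -3.086]
force: [-0.4, -0.6, -0.4]
grip_width: 0.0942
```

Call:
{"api": "servo_tool", "payload": {
  "rows": [
    [0, 0, 0, 0, 0, 0, -1],
    [0, 0, 0, 0, 0, 0, -1],
    [0, 0, 0, 0, 0, 0, -1],
    [0, 0, 0, 0, 0, 0, -1],
    [0, 0, 0, 0, 0, 0, -1],
    [0, 0, 0, 0, 0, 0, -1],
    [0, 0, 0, 0, 0, 0, -1],
    [0, 0, 0, 0, 0, 0, -1]
  ],
  "newtons": 20
}}

```text
time_s: 4.22
ee_pos: [0.476, -0.3009, 0.0032]
eef_rot: [3.14, -0.001, -3.086]
force: [0.4, 0.9, -0.3]
grip_width: 0.0438
```

```bash
python3 - <<'E'
from h import *
c=snap('wrist','wrist2');print(c['obs']['grip_width'],c['obs']['time_s'])
c=snap('side','side2');cv2.imwrite('pics/side2z.png',cv2.resize(c['image'][230:400,280:480,::-1],None,fx=4,fy=3.5))
E
```

```text
0.0437610817556276 4.2167
```

View pics/wrist2.png

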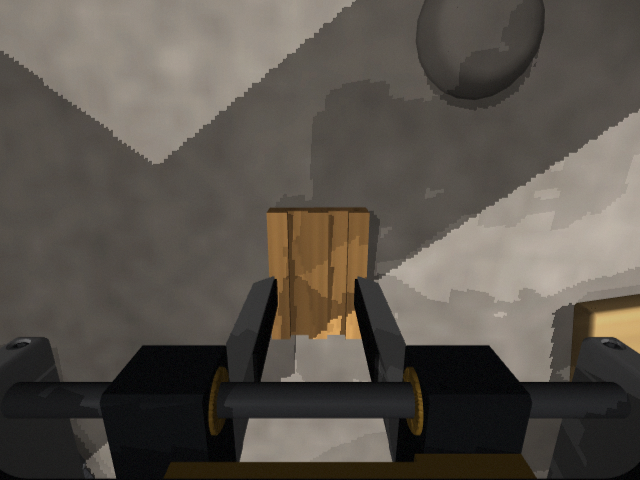

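View pics/side2z.png

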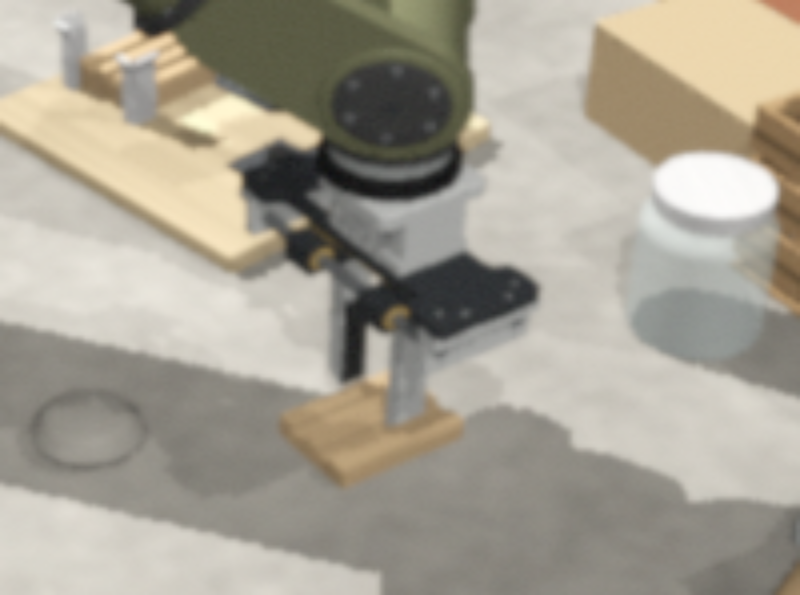

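```bash
python3 - <<'E'
from h import *
c=snap('wrist','wrist3');pickle.dump(c,open('wrist3.pkl','wb'));W=cloud(c);print(c['obs']['ee_pos'],c['obs']['grip_width'],c['obs']['force'])
for u,v in [(320,230),(280,230),(360,230),(300,290),(340,290),(272,282),(274,300),(268,320),(360,285),(365,300),(372,320),(268,250),(220,250),(330,360)]: print(u,v,(W[v,u]*1000).round(1))
m=(W[...,2]>.011)&(W[...,2]<.025)&(abs(W[...,0]-.476)<.075)&(abs(W[...,1]+.302)<.06)
P=W[m][:,:2].astype(np.float32);print(len(P),cv2.minAreaRect(P*1000),np.median(W[m][:,2]))
for p in [(.476,-.301,.003)]: print(proj(c,p))
i=c['image'][200:350,230:410,::-1];cv2.imwrite('pics/w3z.png',cv2.resize(i,None,fx=4,fy=4,interpolation=0))
E
```

```text
[ 0.47604808 -0.30090521  0.00314284] 0.03593552901832736 [-0.08457812 -0.51440517 -0.12811768]
320 230 [ 444.8 -301.4   16.9]
280 230 [ 446.1 -324.9   17. ]
360 230 [ 443.4 -277.9   17.5]
300 290 [ 487.4 -311.7   10. ]
340 290 [ 485.1 -286.1   11.9]
272 282 [ 469.4 -326.4   39.9]
274 300 [ 469.3 -322.9   61.2]
268 320 [ 468.8 -323.2   81.1]
360 285 [ 466.7 -279.1   44.1]
365 300 [ 466.2 -279.    62.5]
372 320 [ 466.6 -278.4   80.5]
268 250 [ 459.1 -331.9   16.6]
220 250 [ 466.5 -365.2    0. ]
330 360 [ 545.3 -288.     1.2]
10226 ((476.166015625, -301.0415954589844), (84.37750244140625, 60.15947341918945), 3.0447604656219482) 0.016082347847793832
(np.float64(317.49201648753444), np.float64(270.36841854611157))
```

View pics/w3z.png

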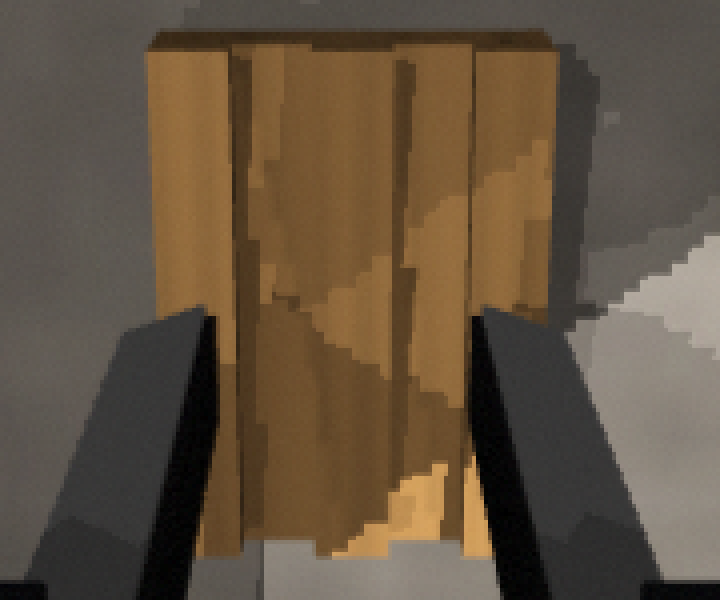

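```bash
python3 - <<'E'
from h import *
print(ctrl.hold_point_z,[a for a in dir(ctrl) if a[0]!='_'])
for f in ['wrist0','wrist1','wrist3']:
    c=pickle.load(open(f+'.pkl','rb'));H=np.array(c['hand_eye']);print(H.round(4).tolist()) if f=='wrist0' else 0
    d=c['depth'];v,u=np.mgrid[:480,:640];P=np.stack([(u-c['cx'])/c['fx']*d,(v-c['cy'])/c['fy']*d,d],-1)
    T=P@H[:3,:3].T+H[:3,3];z=T[...,2]
    m=(d>0)&(z<-.02)&(abs(T[...,0])<.02)&(abs(T[...,1])<.07)&(z>-.09)
    q=T[m];print(f,len(q),'tool x',q[:,0].min(),q[:,0].max(),'z max',np.sort(q[:,2])[-30:][::6].round(4))
    m=(d>0)&(abs(T[...,0])<.012)&(abs(T[...,1])<.07)&(z>-.09)
    print(np.histogram(z[m],bins=np.arange(-.09,.2,.01)))
E
```

```text
-0.0188 ['MotionError', 'get_obs', 'hold_point_z']
[[-0.0001, -0.9567, -0.2911, 0.0838], [1.0, -0.0002, 0.0003, 0.0011], [-0.0003, -0.2911, 0.9567, -0.2086], [0.0, 0.0, 0.0, 1.0]]
wrist0 5604 tool x -0.00994527400970864 0.009258125560826988 z max [-0.0305 -0.0304 -0.0301 -0.0298 -0.0297]
(array([1449, 1159,  992,  809,  683,  496,   16,    0,    0,    0,    0,
          0,    0,    0,    0,    0,    0,    0,    0,    0,    0,    0,
          0,    0, 2677,    4,    0,    0,    0]), array([-9.00000000e-02, -8.00000000e-02, -7.00000000e-02, -6.00000000e-02,
       -5.00000000e-02, -4.00000000e-02, -3.00000000e-02, -2.00000000e-02,
       -1.00000000e-02, -4.16333634e-17,  1.00000000e-02,  2.00000000e-02,
        3.00000000e-02,  4.00000000e-02,  5.00000000e-02,  6.00000000e-02,
        7.00000000e-02,  8.00000000e-02,  9.00000000e-02,  1.00000000e-01,
        1.10000000e-01,  1.20000000e-01,  1.30000000e-01,  1.40000000e-01,
        1.50000000e-01,  1.60000000e-01,  1.70000000e-01,  1.80000000e-01,
        1.90000000e-01,  2.00000000e-01]))
wrist1 5611 tool x -0.009914961468237851 0.00
[... 1005 characters left out ...]
1,    0,
          0,    0,    0,    0,    0,    0,    0,    0,    0,    0,    0,
          0,    0,    0,    0,    0,    0,    0]), array([-9.00000000e-02, -8.00000000e-02, -7.00000000e-02, -6.00000000e-02,
       -5.00000000e-02, -4.00000000e-02, -3.00000000e-02, -2.00000000e-02,
       -1.00000000e-02, -4.16333634e-17,  1.00000000e-02,  2.00000000e-02,
        3.00000000e-02,  4.00000000e-02,  5.00000000e-02,  6.00000000e-02,
        7.00000000e-02,  8.00000000e-02,  9.00000000e-02,  1.00000000e-01,
        1.10000000e-01,  1.20000000e-01,  1.30000000e-01,  1.40000000e-01,
        1.50000000e-01,  1.60000000e-01,  1.70000000e-01,  1.80000000e-01,
        1.90000000e-01,  2.00000000e-01]))
```

```bash
python3 - <<'E'
from m import *
for z in [.003,.017,.033]: print(z,np.round(proj(C['side'],(.476,-.330,z)),1),np.round(proj(C['side'],(.468,-.330,z)),1))
E
```

```text
0.003 [379.4 361.5] [376.4 362.8]
0.017 [379.6 356.9] [376.6 358.2]
0.033 [379.9 351.6] [376.9 352.9]
```

The fingers closed in the air above the spacer. The wrist depth and the side view both put the real finger ends 30 mm behind the reported TCP, so I'll subtract 30 mm from the z targets. I'll open and go lower.

Call:
{"api": "servo_tool", "payload": {
  "rows": [
    [0, 0, 0, 0, 0, 0, 1],
    [0, 0, 0, 0, 0, 0, 1],
    [0, 0, 0, 0, 0, 0, 1],
    [0, 0, 0, 0, 0, 0, 1],
    [0, 0, 0, 0, 0, 0, 1],
    [0, 0, 0, 0, 0, 0, 1],
    [0, 0, 0, 0, 0, 0, 1],
    [0, 0, 0, 0, 0, 0, 1]
  ]
}}

```text
time_s: 5.03
ee_pos: [0.476, -0.3009, 0.0031]
eef_rot: [3.14, -0.001, -3.086]
force: [0.3, -0.3, 0.1]
grip_width: 0.0817
```

Call:
{"api": "servo_tool", "payload": {
  "rows": [
    [0, 0, 0, 0, 0, 0, 1],
    [0, 0, -0.004, 0, 0, 0, 1],
    [0, 0, -0.009, 0, 0, 0, 1],
    [0, 0, -0.014, 0, 0, 0, 1],
    [0, 0, -0.019, 0, 0, 0, 1],
    [0, 0, -0.023, 0, 0, 0, 1],
    [0, 0, -0.026, 0, 0, 0, 1],
    [0, 0, -0.028, 0, 0, 0, 1]
  ]
}}

```text
time_s: 5.7
ee_pos: [0.4759, -0.3008, -0.0255]
eef_rot: [3.14, -0.002, -3.086]
force: [0.4, 0.1, 1.5]
grip_width: 0.0941
```

Call:
{"api": "servo_tool", "payload": {
  "rows": [
    [0, 0, 0, 0, 0, 0, -1],
    [0, 0, 0, 0, 0, 0, -1],
    [0, 0, 0, 0, 0, 0, -1],
    [0, 0, 0, 0, 0, 0, -1],
    [0, 0, 0, 0, 0, 0, -1],
    [0, 0, 0, 0, 0, 0, -1],
    [0, 0, 0, 0, 0, 0, -1],
    [0, 0, 0, 0, 0, 0, -1]
  ],
  "newtons": 20
}}

```text
time_s: 6.37
ee_pos: [0.476, -0.3008, -0.0253]
eef_rot: [3.14, -0.001, -3.086]
force: [0.2, 0.4, 1.4]
grip_width: 0.0598
```

Call:
{"api": "servo_tool", "payload": {
  "rows": [
    [0, 0, 0.005, 0, 0, 0, -1],
    [0, 0, 0.015, 0, 0, 0, -1],
    [0, 0, 0.035, 0, 0, 0, -1],
    [0, 0, 0.06, 0, 0, 0, -1],
    [0, 0, 0.085, 0, 0, 0, -1],
    [0, 0, 0.11, 0, 0, 0, -1],
    [0, 0, 0.13, 0, 0, 0, -1],
    [0, 0, 0.14, 0, 0, 0, -1]
  ]
}}

```text
time_s: 7.03
ee_pos: [0.4767, -0.3014, 0.1183]
eef_rot: [-3.14, 0.002, -3.086]
force: [0.6, -0.4, 0.0]
grip_width: 0.0597
```

```bash
python3 - <<'E'
from m import *
c=C['wrist'];W=cloud(c)
a=np.radians(12.4);R=np.array([[np.cos(a),np.sin(a)],[-np.sin(a),np.cos(a)]])
F=(W[...,:2]-[.5801,.021])@R.T
# base tray top
m=(W[...,2]>.040)&(W[...,2]<.0475)
img=c['image'].astype(int)
m&=(img[...,0]-img[...,2]>40)
v,u=np.where(m);s=(u>265)&(u<385)&(v>90)&(v<180);P=W[m][s]
r=cv2.minAreaRect((P[:,:2]*1000).astype(np.float32));print('base',len(P),r)
g=(W[...,2]>.055)&(W[...,2]<.09);n,l,st,ce=cv2.connectedComponentsWithStats(g.astype(np.uint8))
for i in range(1,n):
    if st[i,4]>20:
        q=F[l==i]*1000;zz=W[l==i][:,2]*1000
        print(ce[i].round(),st[i,4],'x',q[:,0].min().round(1),q[:,0].max().round(1),'y',q[:,1].min().round(1),q[:,1].max().round(1),'z',zz.min().round(),zz.max().round())
# edges in fixture frame for uprights: z 50-85, pixel list per guide
print(cams.place_of(snap('scene','s2'),'pocket'))
print(ctrl.get_obs()['grip_width'],ctrl.get_obs()['force'])
E
```

```text
base 3322 ((556.7622680664062, 87.143310546875), (84.0278091430664, 60.09353256225586), 12.270299911499023)
[363.  78.] 629 x 20.6 45.5 y 95.1 112.3 z 55.0 83.0
[262. 102.] 580 x -65.2 -40.3 y 95.2 112.3 z 55.0 83.0
[437. 106.] 206 x 91.4 103.6 y 54.8 84.5 z 55.0 57.0
[391. 116.] 466 x 50.4 56.9 y 53.9 85.8 z 55.0 79.0
[377. 161.] 500 x 20.6 45.7 y 27.4 44.3 z 55.0 83.0
[281. 182.] 468 x -65.2 -40.2 y 27.4 44.4 z 56.0 83.0
[382. 267.] 2681 x -9.9 56.6 y -95.5 -40.9 z 55.0 90.0
[578. 315.] 2407 x 176.6 285.9 y -201.4 -145.8 z 55.0 90.0
[437. 451.] 1218 x 11.1 88.0 y -341.1 -305.6 z 55.0 88.0
[{'at': [0.5578, 0.5312], 'p': 0.87}, {'at': [0.408, 0.7471], 'p': 0.35}]
0.059747478609246896 [-0.00383027 -1.31166405 -0.98480453]
```

Call:
{"api": "servo_tool", "payload": {
  "rows": [
    [0.003, 0.015, 0, 0, 0, 0.01, -1],
    [0.009, 0.045, 0, 0, 0, 0.03, -1],
    [0.016, 0.08, 0, 0, 0, 0.05, -1],
    [0.024, 0.118, 0, 0, 0, 0.07, -1],
    [0.032, 0.156, 0, 0, 0, 0.09, -1],
    [0.04, 0.194, 0, 0, 0, 0.11, -1],
    [0.048, 0.232, 0, 0, 0, 0.13, -1],
    [0.055, 0.27, 0, 0, 0, 0.15, -1]
  ]
}}

```text
time_s: 7.8
ee_pos: [0.5308, -0.0285, 0.1152]
eef_rot: [3.141, -0.001, -2.934]
force: [0.4, 0.5, -0.8]
grip_width: 0.0599
```

Call:
{"api": "servo_tool", "payload": {
  "rows": [
    [0.007, 0.03, 0, 0, 0, 0.008, -1],
    [0.014, 0.06, 0, 0, 0, 0.008, -1],
    [0.019, 0.085, 0, 0, 0, 0.008, -1],
    [0.023, 0.105, 0, 0, 0, 0.008, -1],
    [0.0252, 0.1155, 0, 0, 0, 0.008, -1],
    [0.0252, 0.1155, 0, 0, 0, 0.008, -1],
    [0.0252, 0.1155, 0, 0, 0, 0.008, -1],
    [0.0252, 0.1155, 0, 0, 0, 0.008, -1]
  ]
}}

```text
time_s: 8.47
ee_pos: [0.5556, 0.0861, 0.1148]
eef_rot: [3.142, -0.002, -2.927]
force: [-0.1, -0.5, -0.2]
grip_width: 0.0597
```

```bash
python3 - <<'E'
from h import *
c=snap('wrist','wrist4');W=cloud(c);print(c['obs'])
z=c['obs']['ee_pos'][2]+.0253
m=(W[...,2]>z+.010)&(W[...,2]<z+.0185)&(abs(W[...,0]-.556)<.06)&(abs(W[...,1]-.087)<.05)
P=W[m][:,:2].astype(np.float32);print(len(P),cv2.minAreaRect(P*1000),np.median(W[m][:,2])-z)
E
```

```text
{'time_s': 8.4667, 'qpos': array([ 8.86256224e-02,  3.84921659e-01,  1.55676037e+00, -2.01760220e-04,
        1.20145524e+00, -1.69660941e+00]), 'joint_vel': array([-0.00973922, -0.00459295, -0.00403331,  0.00102108,  0.00050689,
        0.0033029 ]), 'tau': array([ 1.08416151e+00, -5.61086583e+01, -3.36750555e+01,  5.60409724e-03,
        6.80180336e-02,  1.50466058e-02]), 'ee_pos': array([0.55563186, 0.08606024, 0.11481429]), 'eef_rot': array([ 3.14158539e+00, -1.55600643e-03, -2.92708096e+00]), 'force': array([-0.07937374, -0.53167913, -0.21724777]), 'moment': array([ 0.08236506, -0.03097879,  0.03231707]), 'grip_width': 0.059722562164603976}
16368 ((556.3616943359375, 84.78573608398438), (85.56135559082031, 83.37371826171875), 12.267738342285156) 0.016276335734276115
```

View pics/wrist4.png

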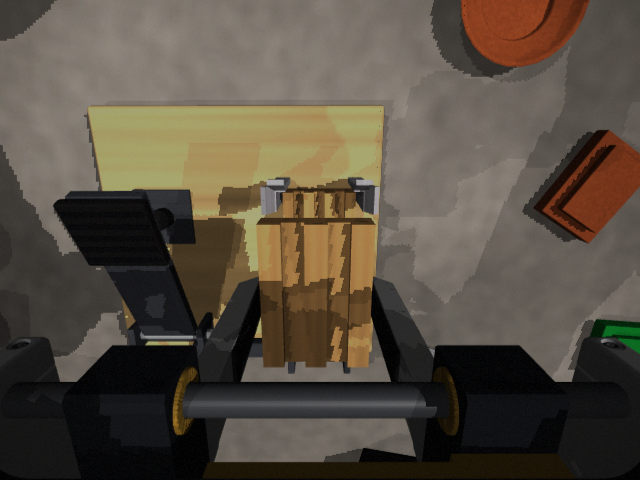

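Call:
{"api": "servo_tool", "payload": {
  "rows": [
    [0, 0.001, -0.01, 0, 0, 0, -1],
    [0, 0.001, -0.022, 0, 0, 0, -1],
    [0, 0.001, -0.034, 0, 0, 0, -1],
    [0, 0.001, -0.046, 0, 0, 0, -1],
    [0, 0.001, -0.056, 0, 0, 0, -1],
    [0, 0.001, -0.064, 0, 0, 0, -1],
    [0, 0.001, -0.072, 0, 0, 0, -1],
    [0, 0.001, -0.08, 0, 0, 0, -1]
  ]
}}

```text
time_s: 9.18
ee_pos: [0.5558, 0.0869, 0.0342]
eef_rot: [3.142, -0.001, -2.927]
force: [0.1, -0.4, -0.1]
grip_width: 0.0598
```

Call:
{"api": "servo_tool", "payload": {
  "rows": [
    [0, 0, -0.003, 0, 0, 0, -1],
    [0, 0, -0.006, 0, 0, 0, -1],
    [0, 0, -0.008, 0, 0, 0, -1],
    [0, 0, -0.01, 0, 0, 0, -1],
    [0, 0, -0.011, 0, 0, 0, -1],
    [0, 0, -0.012, 0, 0, 0, -1],
    [0, 0, -0.013, 0, 0, 0, -1],
    [0, 0, -0.013, 0, 0, 0, -1]
  ]
}}

```text
time_s: 9.85
ee_pos: [0.5558, 0.0869, 0.0212]
eef_rot: [3.142, -0.001, -2.928]
force: [-0.3, -1.1, -0.3]
grip_width: 0.0601
```

Call:
{"api": "servo_tool", "payload": {
  "rows": [
    [0, 0, -0.0005, 0, 0, 0, -1],
    [0, 0, -0.001, 0, 0, 0, -1],
    [0, 0, -0.0015, 0, 0, 0, -1],
    [0, 0, -0.002, 0, 0, 0, -1],
    [0, 0, -0.0023, 0, 0, 0, -1],
    [0, 0, -0.0025, 0, 0, 0, -1],
    [0, 0, -0.0025, 0, 0, 0, -1],
    [0, 0, -0.0025, 0, 0, 0, -1]
  ]
}}

```text
time_s: 10.52
ee_pos: [0.5558, 0.0869, 0.0187]
eef_rot: [3.142, -0.001, -2.928]
force: [-0.4, -0.0, 0.6]
grip_width: 0.0594
```

Call:
{"api": "servo_tool", "payload": {
  "rows": [
    [0, 0, -0.0005, 0, 0, 0, -1],
    [0, 0, -0.001, 0, 0, 0, -1],
    [0, 0, -0.001, 0, 0, 0, -1],
    [0, 0, -0.001, 0, 0, 0, -1],
    [0, 0, -0.001, 0, 0, 0, -1],
    [0, 0, -0.001, 0, 0, 0, -1],
    [0, 0, -0.001, 0, 0, 0, -1],
    [0, 0, -0.001, 0, 0, 0, -1]
  ]
}}

```text
time_s: 11.18
ee_pos: [0.5559, 0.0869, 0.0187]
eef_rot: [3.142, -0.001, -2.928]
force: [-6.3, -0.7, 11.3]
grip_width: 0.0596
```

Contact felt. I'll ease off and open.

Call:
{"api": "servo_tool", "payload": {
  "rows": [
    [0, 0, 0, 0, 0, 0, -1],
    [0, 0, 0, 0, 0, 0, 0.4],
    [0, 0, 0, 0, 0, 0, 0.4],
    [0, 0, 0, 0, 0, 0, 0.6],
    [0, 0, 0, 0, 0, 0, 0.6],
    [0, 0, 0, 0, 0, 0, 0.7],
    [0, 0, 0, 0, 0, 0, 0.7],
    [0, 0, 0, 0, 0, 0, 0.7]
  ]
}}

```text
time_s: 11.85
ee_pos: [0.5559, 0.087, 0.0186]
eef_rot: [3.142, -0.001, -2.928]
force: [0.5, 0.4, 0.7]
grip_width: 0.0798
```

Call:
{"api": "servo_tool", "payload": {
  "rows": [
    [0, 0, 0.01, 0, 0, 0, 0.8],
    [0, 0, 0.03, 0, 0, 0, 0.8],
    [0, 0, 0.06, 0, 0, 0, 0.8],
    [0, 0, 0.09, 0, 0, 0, 1],
    [0, 0, 0.12, 0, 0, 0, 1],
    [0, 0, 0.13, 0, 0, 0, 1],
    [0, 0, 0.13, 0, 0, 0, 1],
    [0, 0, 0.13, 0, 0, 0, 1]
  ]
}}

```text
time_s: 12.52
ee_pos: [0.5557, 0.0869, 0.1483]
eef_rot: [3.142, -0.001, -2.928]
force: [-0.1, -0.5, 0.2]
grip_width: 0.0936
```

```bash
python3 - <<'E'
from h import *
c=snap('wrist','wrist5');W=cloud(c);print(c['obs']['ee_pos'],c['obs']['eef_rot'],c['obs']['time_s'])
im=c['image'].astype(int)
m=(W[...,2]>.056)&(W[...,2]<.0645)&(im[...,0]-im[...,2]>30)&(abs(W[...,0]-.556)<.06)&(abs(W[...,1]-.087)<.05)
P=W[m];print(len(P),cv2.minAreaRect((P[:,:2]*1000).astype(np.float32)),np.median(P[:,2]))
A=np.c_[P[:,:2]-P[:,:2].mean(0),np.ones(len(P))];print('plane',np.linalg.lstsq(A,P[:,2],rcond=None)[0])
for k in ['cap','pedal_pad','pocket','jaw_face']:print(k,cams.place_of(c,k)[:2])
E
```

```text
[0.55570653 0.08691205 0.14830874] [ 3.14155944e+00 -7.94470602e-04 -2.92756062e+00] 12.5167
4722 ((556.51220703125, 85.13523864746094), (84.30105590820312, 60.555397033691406), 12.219051361083984) 0.06059430025478363
plane [-0.00031957  0.00059882  0.05990175]
cap [{'at': [0.8791, 0.3798], 'p': 0.92}, {'at': [0.9348, 0.6923], 'p': 0.69}]
pedal_pad [{'at': [0.2139, 0.4677], 'p': 0.62}]
pocket []
jaw_face [{'at': [0.4997, 0.6131], 'p': 0.57}]
```

View pics/wrist5.png

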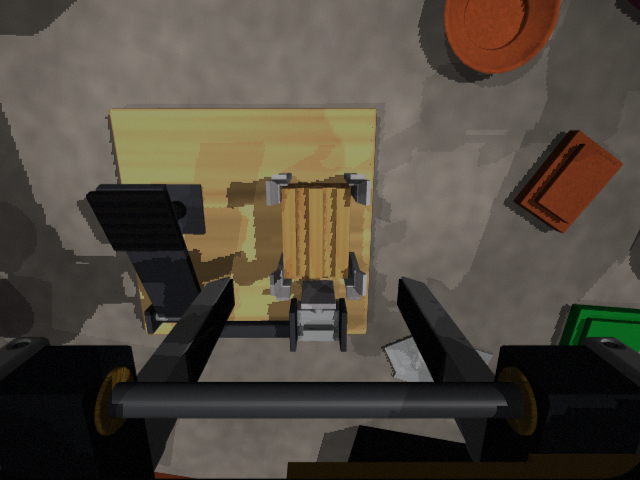

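The wrist view shows the spacer flat between the guides (px 315,232). The cap is at (570,182) with its step up.

```bash
python3 - <<'E'
from h import *
c=snap('wrist','wrist6');pickle.dump(c,open('wrist6.pkl','wb'));W=cloud(c)
a=np.radians(12.3);R=np.array([[np.cos(a),np.sin(a)],[-np.sin(a),np.cos(a)]])
F=(W[...,:2]-[.5801,.021])@R.T
im=c['image'].astype(int)
g=(W[...,2]>.066)&(W[...,2]<.09);n,l,st,ce=cv2.connectedComponentsWithStats(g.astype(np.uint8))
for i in range(1,n):
    if st[i,4]>20:
        q=F[l==i]*1000;print(ce[i].round(),st[i,4],'x',q[:,0].min().round(1),q[:,0].max().round(1),'y',q[:,1].min().round(1),q[:,1].max().round(1))
m=(W[...,2]>.056)&(W[...,2]<.0645)&(im[...,0]-im[...,2]>30)&(abs(W[...,0]-.556)<.06)&(abs(W[...,1]-.087)<.05)
q=F[m]*1000;print('spacer F',q.min(0),q.max(0))
m=np.zeros((480,640),bool);m[120:245,500:640]=1
for lo,hi in [(.008,.03),(.018,.028)]:
    k=m&(W[...,2]>lo)&(W[...,2]<hi);P=W[k][:,:2];print('cap',len(P),cv2.minAreaRect((P*1000).astype(np.float32)),np.median(W[k][:,2]))
E
```

```text
[275. 189.] 479 x -65.3 -40.2 y 27.6 44.5
[361. 189.] 477 x -65.2 -40.4 y 95.4 112.4
[161. 264.] 1676 x -13.6 32.3 y -95.4 -40.6
[279. 287.] 488 x 20.2 46.0 y 27.7 44.7
[357. 287.] 476 x 20.0 44.7 y 95.6 112.7
[318. 305.] 393 x 49.8 57.2 y 54.5 86.0
spacer F [-51.51942244  37.53891843] [ 33.04005013 107.45638206]
cap 5446 ((463.6617431640625, 324.9337463378906), (61.787025451660156, 84.29698944091797), 70.2777328491211) 0.021504838289766792
cap 3126 ((463.54010009765625, 324.7462158203125), (43.87031555175781, 66.6054916381836), 69.78844451904297) 0.02247030342381859
```

```bash
python3 - <<'E'
from h import *
c=pickle.load(open('wrist6.pkl','rb'));W=cloud(c)
a=np.radians(12.3);R=np.array([[np.cos(a),np.sin(a)],[-np.sin(a),np.cos(a)]])
F=(W[...,:2]-[.5801,.021])@R.T*1000;z=W[...,2]*1000
for x in [-35,-20,-10,0,10]:
    k=(abs(F[...,0]-x)<2)&(F[...,1]>20)&(F[...,1]<120)&(z>57)&(z<64);y=F[k][:,1];print(x,y.min().round(1),y.max().round(1))
    k=(abs(F[...,0]-x)<1.2)&(F[...,1]>20)&(F[...,1]<120);o=np.argsort(F[k][:,1]);print([(round(p),round(q)) for p,q in zip(F[k][o,1],z[k][o])][::3])
cv2.imwrite('pics/w6z.png',cv2.resize(c['image'][165:330,240:400,::-1],None,fx=3.6,fy=3.6,interpolation=0))
E
```

```text
-35 38.7 97.5
[(20, 296), (20, 296), (20, 294), (20, 293), (20, 298), (20, 291), (20, 297), (20, 294), (20, 297), (20, 295), (20, 282), (20, 283), (20, 292), (20, 293), (20, 292), (20, 284), (20, 299), (20, 290), (20, 280), (20, 292), (20, 282), (20, 294), (20, 298), (20, 292), (20, 282), (20, 284), (20, 295), (20, 296), (20, 281), (20, 282), (20, 294), (20, 295), (20, 293), (20, 291), (20, 294), (20, 291), (20, 290), (21, 291), (21, 282), (21, 291), (21, 294), (21, 295), (21, 285), (21, 290), (21, 292), (21, 283), (21, 292), (21, 296), (21, 284), (21, 295), (21, 292), (21, 283), (21, 292), (21, 294), (21, 283), (21, 285), (21, 291), (21, 293), (21, 293), (21, 282), (21, 296), (21, 292), (21, 283), (21, 292), (21, 295), (21, 291), (21, 294), (21, 283), (21, 282), (21, 294), (21, 284), (21, 293), (21, 293), (21, 293), (21, 282), (21, 291), (21, 295), (21, 292), (21, 291), (21, 284), (21, 293), (21, 291), (21, 291), (21, 294), (21, 295), (21, 294), (21, 292), (21, 291), (21, 292), (21, 291), (21, 291), (22, 291), (22, 291), (22, 291), (22, 289), (22, 290), (22, 292), (22, 291), (22, 29
[... 28226 characters left out ...]
(30, 18), (32, 20), (33, 18), (38, 61), (39, 62), (40, 61), (41, 61), (42, 62), (43, 61), (45, 59), (46, 61), (47, 60), (47, 61), (49, 61), (50, 55), (51, 55), (52, 55), (53, 55), (54, 56), (55, 55), (56, 56), (58, 55), (59, 55), (60, 56), (62, 61), (63, 59), (64, 60), (65, 60), (66, 61), (67, 59), (68, 60), (68, 60), (69, 61), (70, 61), (71, 61), (72, 60), (73, 60), (74, 55), (76, 56), (77, 56), (79, 57), (80, 56), (81, 55), (81, 55), (83, 57), (84, 57), (85, 56), (86, 59), (88, 61), (89, 61), (89, 61), (90, 60), (91, 61), (92, 59), (94, 61), (95, 60), (97, 61), (98, 60), (105, 19), (106, 19), (107, 18), (109, 20), (110, 19), (112, 20), (113, 19), (115, 20), (116, 18), (118, 19), (119, 19)]
```

View pics/w6z.png

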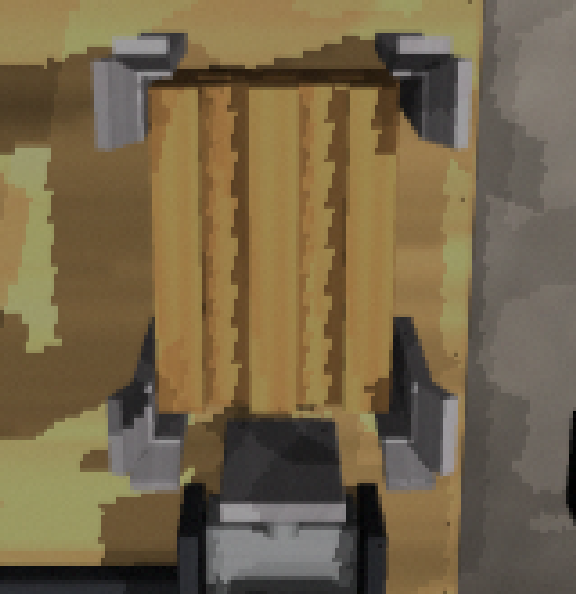

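```bash
python3 - <<'E'
from m import *
c=pickle.load(open('wrist6.pkl','rb'))
print('green corner',cloud(c)[320,575].round(3),'saucer',cloud(c)[20,500].round(3))
s=C['scene']
for n,u,v,z in [('pink',386,161,.02),('green',466,218,.02),('pot',465,158,.09),('saucer',357,187,.02),('pots',455,90,.1)]: print(n,ray(s,u,v,z).round(3))
E
```

```text
green corner [0.604 0.395 0.012] saucer [0.341 0.207 0.007]
pink [0.296 0.354 0.02 ]
green [0.616 0.432 0.02 ]
pot [0.463 0.533 0.09 ]
saucer [0.343 0.211 0.02 ]
pots [0.198 0.701 0.1  ]
```

Call:
{"api": "servo_tool", "payload": {
  "rows": [
    [-0.011, 0.03, 0, 0, 0, -0.07, 1],
    [-0.023, 0.06, 0, 0, 0, -0.14, 1],
    [-0.035, 0.09, 0, 0, 0, -0.21, 1],
    [-0.047, 0.12, 0, 0, 0, -0.28, 1],
    [-0.058, 0.15, 0, 0, 0, -0.36, 1],
    [-0.07, 0.18, 0, 0, 0, -0.44, 1],
    [-0.082, 0.21, 0, 0, 0, -0.52, 1],
    [-0.092, 0.238, 0, 0, 0, -0.563, 1]
  ]
}}

```text
time_s: 13.48
ee_pos: [0.4624, 0.3264, 0.1472]
eef_rot: [-3.141, -0.003, 2.788]
force: [0.3, 0.1, -0.5]
grip_width: 0.0937
```

```bash
python3 - <<'E'
from h import *
c=snap('wrist','wrist7');W=cloud(c);print(c['obs']['ee_pos'],c['obs']['eef_rot'])
for lo,hi in [(.008,.026),(.018,.026)]:
    m=(W[...,2]>lo)&(W[...,2]<hi)&(np.hypot(W[...,0]-.4636,W[...,1]-.325)<.056)
    print(m.sum(),cv2.minAreaRect((W[m][:,:2]*1000).astype(np.float32)))
E
```

```text
[0.46240671 0.32640321 0.14716224] [-3.14137346e+00 -3.00120300e-03  2.78834720e+00]
4653 ((463.46728515625, 325.2916259765625), (60.025604248046875, 83.93955993652344), 70.20606994628906)
2677 ((463.6280517578125, 324.95977783203125), (41.46931457519531, 66.50963592529297), 70.45680236816406)
```

View pics/wrist7.png

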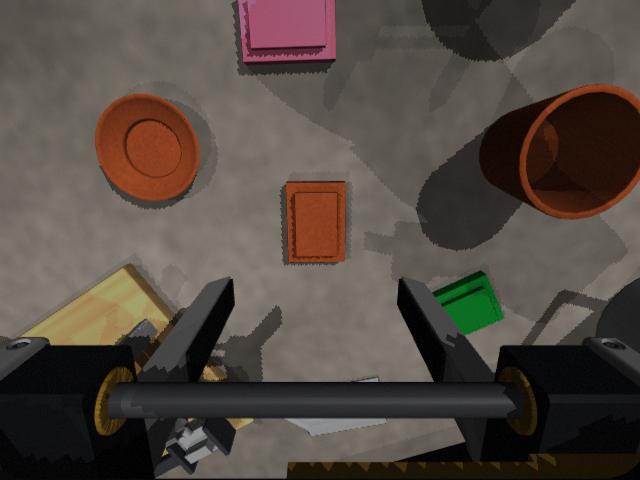

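Call:
{"api": "servo_tool", "payload": {
  "rows": [
    [0.0011, -0.0012, -0.03, 0, 0, 0.008, 1],
    [0.0011, -0.0012, -0.06, 0, 0, 0.008, 1],
    [0.0011, -0.0012, -0.09, 0, 0, 0.008, 1],
    [0.0011, -0.0012, -0.12, 0, 0, 0.008, 1],
    [0.0011, -0.0012, -0.145, 0, 0, 0.008, 1],
    [0.0011, -0.0012, -0.16, 0, 0, 0.008, 1],
    [0.0011, -0.0012, -0.169, 0, 0, 0.008, 1],
    [0.0011, -0.0012, -0.1725, 0, 0, 0.008, 1]
  ]
}}

```text
time_s: 14.2
ee_pos: [0.4613, 0.3285, -0.0269]
eef_rot: [-3.14, -0.005, 2.797]
force: [-0.4, -0.1, -0.6]
grip_width: 0.0941
```

Call:
{"api": "servo_tool", "payload": {
  "rows": [
    [0, 0, 0, 0, 0, 0, -1],
    [0, 0, 0, 0, 0, 0, -1],
    [0, 0, 0, 0, 0, 0, -1],
    [0, 0, 0, 0, 0, 0, -1],
    [0, 0, 0, 0, 0, 0, -1],
    [0, 0, 0, 0, 0, 0, -1],
    [0, 0, 0, 0, 0, 0, -1],
    [0, 0, 0, 0, 0, 0, -1]
  ],
  "newtons": 25
}}

```text
time_s: 14.87
ee_pos: [0.4615, 0.3286, -0.0264]
eef_rot: [-3.141, -0.005, 2.797]
force: [-1.6, -1.6, 6.0]
grip_width: 0.0596
```

Call:
{"api": "servo_tool", "payload": {
  "rows": [
    [0, 0, 0.005, 0, 0, 0, -1],
    [0, 0, 0.015, 0, 0, 0, -1],
    [0, 0, 0.035, 0, 0, 0, -1],
    [0, 0, 0.06, 0, 0, 0, -1],
    [0, 0, 0.085, 0, 0, 0, -1],
    [0, 0, 0.11, 0, 0, 0, -1],
    [0, 0, 0.13, 0, 0, 0, -1],
    [0, 0, 0.145, 0, 0, 0, -1]
  ]
}}

```text
time_s: 15.53
ee_pos: [0.4618, 0.3288, 0.1215]
eef_rot: [3.14, -0.003, 2.797]
force: [0.5, 0.0, -2.7]
grip_width: 0.0597
```

```bash
cat > held.py <<'E'
from h import *
def held(c,h=.022,top=True):
    o=c['obs'];W=cloud(c);T=np.eye(4);T[:3,:3]=rpy(o['eef_rot']);T[:3,3]=o['ee_pos']
    L=(W-T[:3,3])@T[:3,:3]   # tool coords
    im=c['image'].astype(int);red=(im[...,0]-im[...,2]>35)
    near=(abs(L[...,0])<.06)&(abs(L[...,1])<.05)
    for lo,hi in [(-.0555,-.044),(-.0475,-.0385)]:
        pass
    m=red&near&(L[...,2]<-.02)&(L[...,2]>-.075)
    z=L[m][:,2];hst,e=np.histogram(z,bins=np.arange(-.075,-.018,.002));print('z hist',[(round(float(a)*1000),int(b)) for a,b in zip(e,hst) if b>20])
    r=cv2.minAreaRect((L[m][:,:2]*1000).astype(np.float32));print('all rect tool mm',np.round(r[0],1),np.round(r[1],1),round(r[2],1))
    zt=np.percentile(z,3);k=m&(L[...,2]<zt+.005)
    r=cv2.minAreaRect((L[k][:,:2]*1000).astype(np.float32));print('step rect',np.round(r[0],1),np.round(r[1],1),round(r[2],1),'z top',np.median(L[k][:,2]))
    A=np.c_[L[k][:,:2],np.ones(k.sum())];print('tilt',np.linalg.lstsq(A,L[k][:,2],rcond=None)[0].round(4))
E
python3 - <<'E'
from held import *
c=snap('wrist','wrist8');pickle.dump(c,open('wrist8.pkl','wb'));o=c['obs'];print(o['ee_pos'],o['eef_rot'],o['grip_width'],o['force']);held(c)
E
```

```text
[0.46183412 0.32882494 0.12148791] [ 3.14045003 -0.00324207  2.79730587] 0.05967787389868124 [ 0.54014143  0.01939901 -2.74058461]
z hist [(-51, 6170), (-49, 3075), (-47, 106), (-45, 102), (-43, 3711), (-41, 2269), (-39, 104), (-37, 108), (-35, 108), (-33, 85), (-31, 95), (-29, 84)]
all rect tool mm [-2.3 -0.9] [84.  60.1] 0.1
step rect [-2.5 -0.9] [66.8 42.2] 0.1 z top -0.04925463789726256
tilt [ 0.0088 -0.0007 -0.0492]
```

View pics/wrist8.png

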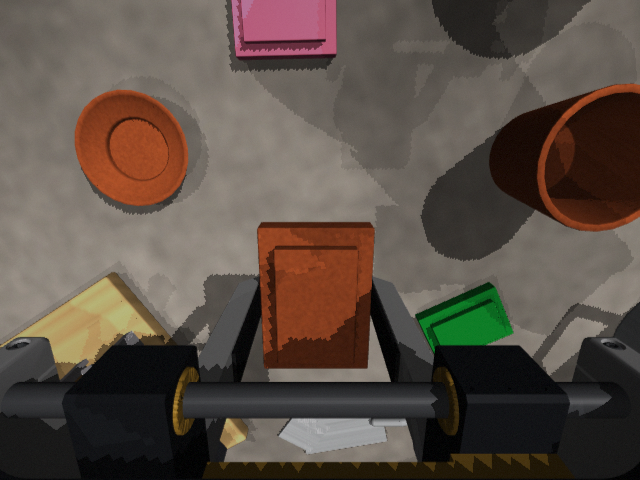

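Call:
{"api": "servo_tool", "payload": {
  "rows": [
    [0.006, -0.015, 0, 0, 0, 0.04, -1],
    [0.016, -0.042, 0, 0, 0, 0.1, -1],
    [0.028, -0.074, 0, 0, 0, 0.18, -1],
    [0.041, -0.108, 0, 0, 0, 0.27, -1],
    [0.054, -0.142, 0, 0, 0, 0.36, -1],
    [0.067, -0.176, 0, 0, 0, 0.44, -1],
    [0.08, -0.21, 0, 0, 0, 0.52, -1],
    [0.088, -0.232, 0, 0, 0, 0.559, -1]
  ]
}}

```text
time_s: 16.25
ee_pos: [0.5513, 0.0945, 0.1237]
eef_rot: [3.138, -0.001, -2.924]
force: [-0.0, 0.6, -2.1]
grip_width: 0.0597
```

Call:
{"api": "servo_tool", "payload": {
  "rows": [
    [0.0012, -0.004, 0, 0, 0, -0.003, -1],
    [0.0024, -0.0077, 0, 0, 0, -0.003, -1],
    [0.0024, -0.0077, -0.01, 0, 0, -0.003, -1],
    [0.0024, -0.0077, -0.02, 0, 0, -0.003, -1],
    [0.0024, -0.0077, -0.03, 0, 0, -0.003, -1],
    [0.0024, -0.0077, -0.034, 0, 0, -0.003, -1],
    [0.0024, -0.0077, -0.034, 0, 0, -0.003, -1],
    [0.0024, -0.0077, -0.034, 0, 0, -0.003, -1]
  ]
}}

```text
time_s: 16.92
ee_pos: [0.5535, 0.0873, 0.0895]
eef_rot: [3.138, -0.002, -2.926]
force: [-0.3, -0.5, -1.7]
grip_width: 0.0598
```

```bash
python3 - <<'E'
from held import *
c=snap('wrist','wrist9');o=c['obs'];print(o['ee_pos'],o['eef_rot'],o['grip_width'],o['force']);held(c)
E
```

```text
[0.55345077 0.08728019 0.0894507 ] [ 3.13802914e+00 -1.97315217e-03 -2.92602764e+00] 0.05979085339580307 [-0.2702793  -0.47486182 -1.67259941]
z hist [(-51, 5677), (-49, 3571), (-47, 94), (-45, 75), (-43, 3509), (-41, 2502), (-39, 102), (-37, 103), (-35, 106), (-33, 85), (-31, 91), (-29, 68)]
all rect tool mm [-2.  -1.5] [84.9 60.3] 0.1
step rect [-1.7 -1.5] [66.4 42.1] 0.2 z top -0.04917715526184921
tilt [ 0.0076 -0.0008 -0.0491]
```

View pics/wrist9.png

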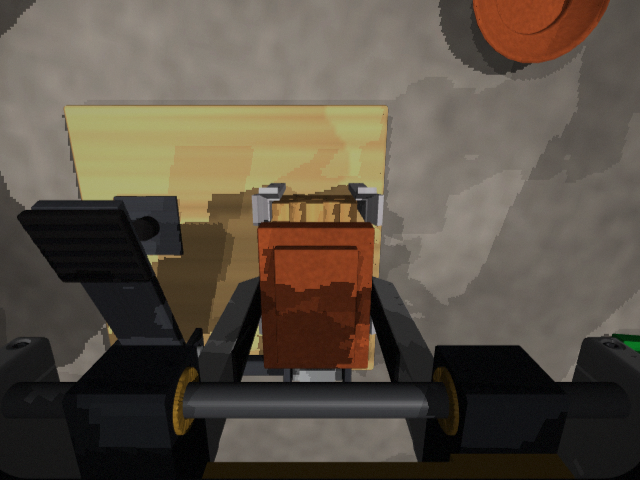

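Call:
{"api": "servo_tool", "payload": {
  "rows": [
    [0.0005, 0.0004, -0.008, 0, 0, 0, -1],
    [0.0005, 0.0004, -0.018, 0, 0, 0, -1],
    [0.0005, 0.0004, -0.028, 0, 0, 0, -1],
    [0.0005, 0.0004, -0.036, 0, 0, 0, -1],
    [0.0005, 0.0004, -0.042, 0, 0, 0, -1],
    [0.0005, 0.0004, -0.047, 0, 0, 0, -1],
    [0.0005, 0.0004, -0.05, 0, 0, 0, -1],
    [0.0005, 0.0004, -0.051, 0, 0, 0, -1]
  ]
}}

```text
time_s: 17.63
ee_pos: [0.5541, 0.0875, 0.0384]
eef_rot: [3.138, -0.002, -2.926]
force: [0.7, -0.1, -2.0]
grip_width: 0.0599
```

Call:
{"api": "servo_tool", "payload": {
  "rows": [
    [0, 0, -0.0005, 0, 0, 0, -1],
    [0, 0, -0.001, 0, 0, 0, -1],
    [0, 0, -0.0015, 0, 0, 0, -1],
    [0, 0, -0.002, 0, 0, 0, -1],
    [0, 0, -0.0025, 0, 0, 0, -1],
    [0, 0, -0.003, 0, 0, 0, -1],
    [0, 0, -0.003, 0, 0, 0, -1],
    [0, 0, -0.003, 0, 0, 0, -1]
  ]
}}

```text
time_s: 18.3
ee_pos: [0.5541, 0.0875, 0.0354]
eef_rot: [3.138, -0.002, -2.926]
force: [0.6, 0.5, -1.3]
grip_width: 0.0598
```

Call:
{"api": "servo_tool", "payload": {
  "rows": [
    [0, 0, -0.0005, 0, 0, 0, -1],
    [0, 0, -0.001, 0, 0, 0, -1],
    [0, 0, -0.0014, 0, 0, 0, -1],
    [0, 0, -0.0018, 0, 0, 0, -1],
    [0, 0, -0.002, 0, 0, 0, -1],
    [0, 0, -0.002, 0, 0, 0, -1],
    [0, 0, -0.002, 0, 0, 0, -1],
    [0, 0, -0.002, 0, 0, 0, -1]
  ]
}}

```text
time_s: 18.97
ee_pos: [0.5541, 0.0875, 0.0337]
eef_rot: [3.138, -0.001, -2.926]
force: [-2.7, -0.3, 5.2]
grip_width: 0.0597
```

Contact felt (5 N). I'll release and retreat.

Call:
{"api": "servo_tool", "payload": {
  "rows": [
    [0, 0, -0.0003, 0, 0, 0, -1],
    [0, 0, 0, 0, 0, 0, 0.4],
    [0, 0, 0, 0, 0, 0, 0.4],
    [0, 0, 0, 0, 0, 0, 0.6],
    [0, 0, 0, 0, 0, 0, 0.6],
    [0, 0, 0, 0, 0, 0, 0.7],
    [0, 0, 0, 0, 0, 0, 0.7],
    [0, 0, 0, 0, 0, 0, 0.7]
  ]
}}

```text
time_s: 19.63
ee_pos: [0.5542, 0.0875, 0.0336]
eef_rot: [3.138, -0.001, -2.926]
force: [0.6, 0.5, 0.1]
grip_width: 0.0794
```

Call:
{"api": "servo_tool", "payload": {
  "rows": [
    [0, 0, 0.01, 0, 0, 0, 0.7],
    [0, 0, 0.03, 0, 0, 0, 0.7],
    [0, 0, 0.06, 0, 0, 0, 0.7],
    [0, 0, 0.09, 0, 0, 0, 0.7],
    [0, 0, 0.115, 0, 0, 0, 0.7],
    [0, 0, 0.12, 0, 0, 0, 0.7],
    [0, 0, 0.12, 0, 0, 0, -0.5],
    [0, 0, 0.12, 0, 0, 0, -1]
  ]
}}

```text
time_s: 20.3
ee_pos: [0.5539, 0.0875, 0.1532]
eef_rot: [3.138, -0.002, -2.926]
force: [-0.1, -0.0, 0.7]
grip_width: 0.07
```

```bash
python3 - <<'E'
from h import *
c=snap('wrist','wrist10');pickle.dump(c,open('wrist10.pkl','wb'));W=cloud(c);o=c['obs'];print(o['ee_pos'],o['eef_rot'],o['time_s'],o['force'])
a=np.radians(12.3);R=np.array([[np.cos(a),np.sin(a)],[-np.sin(a),np.cos(a)]])
F=(W[...,:2]-[.5801,.021])@R.T*1000;z=W[...,2]*1000
im=c['image'].astype(int);red=(im[...,0]-im[...,2]>35)&(abs(F[...,0]+10)<50)&(abs(F[...,1]-69)<40)
for lo,hi in [(71,77),(79,85)]:
    m=red&(z>lo)&(z<hi);r=cv2.minAreaRect(F[m].astype(np.float32));print('F',np.round(r[0],1),np.round(r[1],1),round(r[2],2),np.median(z[m]))
    A=np.c_[F[m]-F[m].mean(0),np.ones(m.sum())];print(np.linalg.lstsq(A,z[m],rcond=None)[0].round(4))
# pedal pad
m=(F[...,0]>-40)&(F[...,0]<60)&(F[...,1]>-105)&(F[...,1]<-30)&(z>25)&(z<115)
q=F[m];n=z[m];print('pedal',m.sum(),q.min(0),q.max(0),n.min(),n.max())
for x in range(-30,60,8):
    k=m&(abs(F[...,0]-x)<2)
    if k.sum()>5: print(x,np.round(np.median(z[k]),1),F[k][:,1].min().round(),F[k][:,1].max().round())
for s in cams.place_of(c,'pedal_pad')[:2]: print(s)
E
```

```text
[0.55385297 0.08745844 0.1531548 ] [ 3.13811460e+00 -1.95237108e-03 -2.92622347e+00] 20.3 [-0.12406608 -0.03609812  0.72550562]
F [-9.4 66.4] [64.9 83.6] 90.0 74.80793212699257
[ 1.60000e-03 -1.00000e-03  7.47941e+01]
F [-9.  68.8] [66.5 42. ] 0.04 82.85522311913101
[1.90000e-03 7.00000e-04 8.28169e+01]
pedal 5837 [-39.99861239 -99.02683362] [ 59.97065301 -40.14631277] 25.672434636833884 108.0877409553741
-30 102.1 -98.0 -41.0
-22 98.3 -98.0 -40.0
-14 94.4 -98.0 -40.0
-6 91.0 -98.0 -41.0
2 78.6 -94.0 -44.0
10 75.1 -94.0 -45.0
18 71.5 -94.0 -45.0
26 68.1 -94.0 -45.0
34 64.3 -95.0 -44.0
42 60.8 -94.0 -44.0
50 57.1 -95.0 -44.0
58 53.6 -94.0 -45.0
{'at': [0.2164, 0.4796], 'p': 0.83}
```

View pics/wrist10.png

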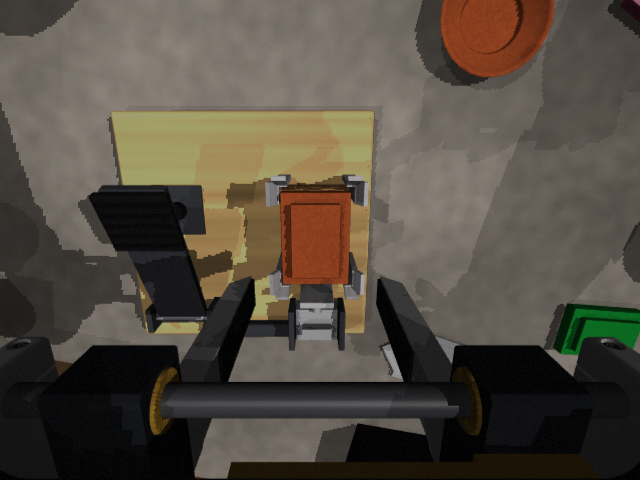

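The cap lies flat and square: top at 82.8 mm, yaw within 0.1°. The pedal pad is centred at px (145,217) with its surface at about z 0.101. I'll close the fingers and go above it.

Call:
{"api": "servo_tool", "payload": {
  "rows": [
    [0.002, -0.02, 0, 0, 0, 0, -1],
    [0.005, -0.055, 0, 0, 0, 0, -1],
    [0.009, -0.09, 0, 0, 0, 0, -1],
    [0.012, -0.12, 0, 0, 0, 0, -1],
    [0.0135, -0.14, 0, 0, 0, 0, -1],
    [0.0135, -0.14, -0.015, 0, 0, 0, -1],
    [0.0135, -0.14, -0.03, 0, 0, 0, -1],
    [0.0135, -0.14, -0.045, 0, 0, 0, -1]
  ]
}}

```text
time_s: 21.07
ee_pos: [0.5664, -0.053, 0.1053]
eef_rot: [3.137, -0.006, -2.927]
force: [0.1, 0.4, -0.6]
grip_width: 0.0089
```

```bash
python3 - <<'E'
from h import *
c=snap('wrist','wrist11');o=c['obs'];print(o['ee_pos'],o['eef_rot'],o['grip_width'],o['force'])
s=snap('side','side11');cv2.imwrite('pics/side11z.png',cv2.resize(s['image'][150:310,250:450,::-1],None,fx=4,fy=3.6))
E
```

```text
[ 0.56639077 -0.05299787  0.10531498] [ 3.13717946 -0.00553871 -2.92716591] 0.008886583218752513 [ 0.06745303  0.37867019 -0.58031147]
```

View pics/wrist11.png

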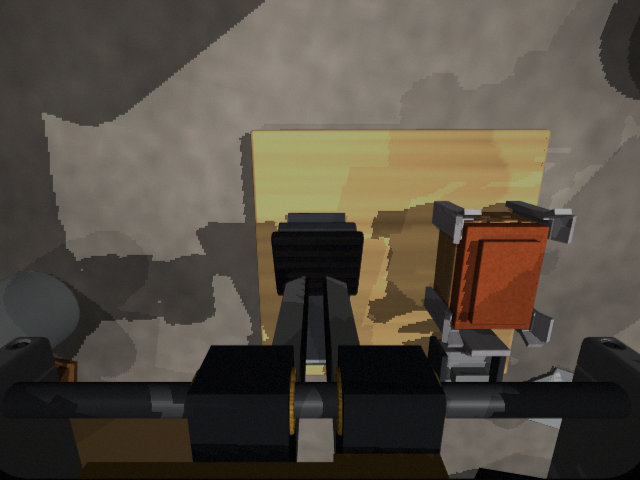

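View pics/side11z.png

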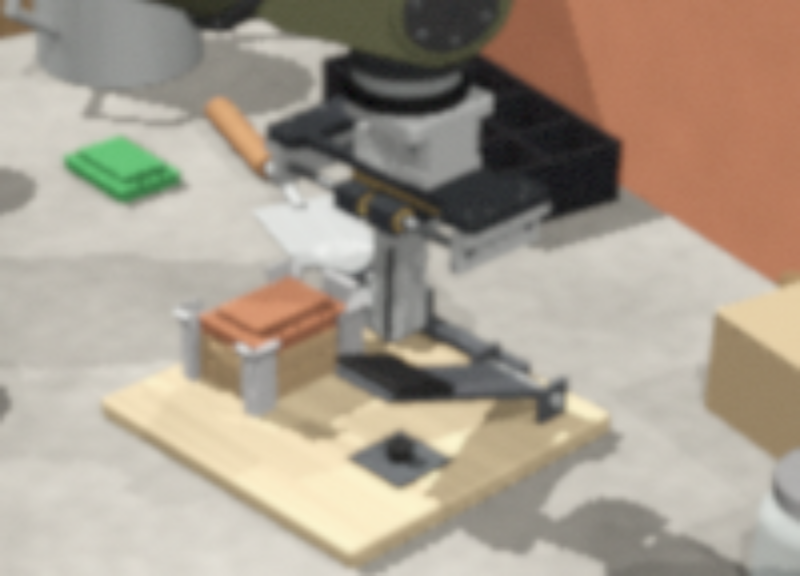

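Call:
{"api": "servo_tool", "payload": {
  "rows": [
    [0.0005, 0, -0.006, 0, 0, 0, -1],
    [0.0005, 0, -0.012, 0, 0, 0, -1],
    [0.0005, 0, -0.018, 0, 0, 0, -1],
    [0.0005, 0, -0.023, 0, 0, 0, -1],
    [0.0005, 0, -0.027, 0, 0, 0, -1],
    [0.0005, 0, -0.029, 0, 0, 0, -1],
    [0.0005, 0, -0.03, 0, 0, 0, -1],
    [0.0005, 0, -0.03, 0, 0, 0, -1]
  ],
  "newtons": 40
}}

```text
time_s: 21.83
ee_pos: [0.5659, -0.0524, 0.074]
eef_rot: [3.136, -0.009, -2.927]
force: [0.2, 0.0, 1.6]
grip_width: 0.0004
```

Call:
{"api": "servo_tool", "payload": {
  "rows": [
    [0, 0, -0.002, 0, 0, 0, -1],
    [-0.0005, 0, -0.004, 0, 0, 0, -1],
    [-0.001, 0, -0.006, 0, 0, 0, -1],
    [-0.0015, 0, -0.008, 0, 0, 0, -1],
    [-0.002, -0.0005, -0.01, 0, 0, 0, -1],
    [-0.003, -0.0005, -0.012, 0, 0, 0, -1],
    [-0.004, -0.001, -0.014, 0, 0, 0, -1],
    [-0.005, -0.001, -0.016, 0, 0, 0, -1]
  ]
}}

```text
time_s: 22.5
ee_pos: [0.561, -0.0534, 0.0578]
eef_rot: [3.136, -0.008, -2.927]
force: [1.7, 1.1, 1.4]
grip_width: 0.0004
```

Call:
{"api": "servo_tool", "payload": {
  "rows": [
    [-0.001, 0, -0.003, 0, 0, 0, -1],
    [-0.002, 0, -0.006, 0, 0, 0, -1],
    [-0.003, -0.0005, -0.009, 0, 0, 0, -1],
    [-0.004, -0.0005, -0.012, 0, 0, 0, -1],
    [-0.005, -0.001, -0.015, 0, 0, 0, -1],
    [-0.006, -0.001, -0.018, 0, 0, 0, -1],
    [-0.0065, -0.0015, -0.021, 0, 0, 0, -1],
    [-0.007, -0.0015, -0.023, 0, 0, 0, -1]
  ]
}}

```text
time_s: 23.17
ee_pos: [0.5542, -0.0548, 0.0347]
eef_rot: [3.136, -0.008, -2.927]
force: [4.8, -0.2, 5.1]
grip_width: 0.0005
```

Call:
{"api": "servo_tool", "payload": {
  "rows": [
    [-0.0003, 0, -0.001, 0, 0, 0, -1],
    [-0.0005, 0, -0.002, 0, 0, 0, -1],
    [-0.0007, 0, -0.003, 0, 0, 0, -1],
    [-0.0008, 0, -0.004, 0, 0, 0, -1],
    [-0.0009, 0, -0.005, 0, 0, 0, -1],
    [-0.001, 0, -0.006, 0, 0, 0, -1],
    [-0.001, 0, -0.006, 0, 0, 0, -1],
    [-0.001, 0, -0.006, 0, 0, 0, -1]
  ]
}}

```text
time_s: 23.83
ee_pos: [0.5534, -0.055, 0.0288]
eef_rot: [3.136, -0.007, -2.927]
force: [2.5, -1.2, 6.5]
grip_width: 0.001
```

Call:
{"api": "servo_tool", "payload": {
  "rows": [
    [0, 0, -0.0005, 0, 0, 0, -1],
    [-0.0002, 0, -0.001, 0, 0, 0, -1],
    [-0.0002, 0, -0.0015, 0, 0, 0, -1],
    [-0.0004, 0, -0.002, 0, 0, 0, -1],
    [-0.0004, 0, -0.0025, 0, 0, 0, -1],
    [-0.0004, 0, -0.003, 0, 0, 0, -1],
    [-0.0004, 0, -0.003, 0, 0, 0, -1],
    [-0.0004, 0, -0.003, 0, 0, 0, -1]
  ]
}}

```text
time_s: 24.5
ee_pos: [0.553, -0.0551, 0.026]
eef_rot: [3.136, -0.007, -2.927]
force: [0.9, -1.2, 5.6]
grip_width: 0.0005
```

Call:
{"api": "servo_tool", "payload": {
  "rows": [
    [0, 0, -0.0005, 0, 0, 0, -1],
    [-0.0002, 0, -0.001, 0, 0, 0, -1],
    [-0.0002, 0, -0.0015, 0, 0, 0, -1],
    [-0.0004, 0, -0.002, 0, 0, 0, -1],
    [-0.0004, 0, -0.0025, 0, 0, 0, -1],
    [-0.0004, 0, -0.003, 0, 0, 0, -1],
    [-0.0004, 0, -0.003, 0, 0, 0, -1],
    [-0.0004, 0, -0.003, 0, 0, 0, -1]
  ]
}}

```text
time_s: 25.17
ee_pos: [0.5526, -0.0552, 0.0232]
eef_rot: [3.137, -0.007, -2.927]
force: [0.9, 0.1, 6.9]
grip_width: 0.0004
```

Call:
{"api": "servo_tool", "payload": {
  "rows": [
    [0, 0, -0.0005, 0, 0, 0, -1],
    [-0.0001, 0, -0.001, 0, 0, 0, -1],
    [-0.0002, 0, -0.0015, 0, 0, 0, -1],
    [-0.0002, 0, -0.002, 0, 0, 0, -1],
    [-0.0002, 0, -0.0025, 0, 0, 0, -1],
    [-0.0002, 0, -0.003, 0, 0, 0, -1],
    [-0.0002, 0, -0.003, 0, 0, 0, -1],
    [-0.0002, 0, -0.003, 0, 0, 0, -1]
  ]
}}

```text
time_s: 25.83
ee_pos: [0.5524, -0.0553, 0.0205]
eef_rot: [3.137, -0.007, -2.926]
force: [0.7, -0.7, 8.8]
grip_width: 0.0003
```

Call:
{"api": "servo_tool", "payload": {
  "rows": [
    [0, 0, -0.0005, 0, 0, 0, -1],
    [0, 0, -0.001, 0, 0, 0, -1],
    [0, 0, -0.0015, 0, 0, 0, -1],
    [0, 0, -0.002, 0, 0, 0, -1],
    [0, 0, -0.0025, 0, 0, 0, -1],
    [0, 0, -0.0025, 0, 0, 0, -1],
    [0, 0, -0.0025, 0, 0, 0, -1],
    [0, 0, -0.0025, 0, 0, 0, -1]
  ]
}}

```text
time_s: 26.5
ee_pos: [0.5523, -0.0554, 0.019]
eef_rot: [3.137, -0.007, -2.926]
force: [-5.0, 0.3, 17.6]
grip_width: 0.0007
```

The stop is felt. I'll lean on it now.

Call:
{"api": "servo_tool", "payload": {
  "rows": [
    [0, 0, -0.0011, 0, 0, 0, -1],
    [0, 0, -0.0012, 0, 0, 0, -1],
    [0, 0, -0.0013, 0, 0, 0, -1],
    [0, 0, -0.0014, 0, 0, 0, -1],
    [0, 0, -0.0015, 0, 0, 0, -1],
    [0, 0, -0.0016, 0, 0, 0, -1],
    [0, 0, -0.0016, 0, 0, 0, -1],
    [0, 0, -0.0016, 0, 0, 0, -1]
  ]
}}

```text
time_s: 27.17
ee_pos: [0.5523, -0.0554, 0.0186]
eef_rot: [3.137, -0.007, -2.926]
force: [-4.8, -0.2, 19.3]
grip_width: 0.0005
```

Call:
{"api": "servo_tool", "payload": {
  "rows": [
    [0, 0, -0.0014, 0, 0, 0, -1],
    [0, 0, -0.0016, 0, 0, 0, -1],
    [0, 0, -0.0018, 0, 0, 0, -1],
    [0, 0, -0.0019, 0, 0, 0, -1],
    [0, 0, -0.0019, 0, 0, 0, -1],
    [0, 0, -0.0019, 0, 0, 0, -1],
    [0, 0, -0.0019, 0, 0, 0, -1],
    [0, 0, -0.0019, 0, 0, 0, -1]
  ]
}}

```text
time_s: 27.83
ee_pos: [0.5523, -0.0554, 0.0181]
eef_rot: [3.137, -0.007, -2.926]
force: [-6.2, 0.5, 22.1]
grip_width: 0.0005
```

Call:
{"api": "servo_tool", "payload": {
  "rows": [
    [0, 0, -0.0018, 0, 0, 0, -1],
    [0, 0, -0.0018, 0, 0, 0, -1],
    [0, 0, -0.0018, 0, 0, 0, -1],
    [0, 0, -0.0018, 0, 0, 0, -1],
    [0, 0, -0.0018, 0, 0, 0, -1],
    [0, 0, -0.0018, 0, 0, 0, -1],
    [0, 0, -0.0018, 0, 0, 0, -1],
    [0, 0, -0.0018, 0, 0, 0, -1]
  ]
}}

```text
time_s: 28.5
ee_pos: [0.5523, -0.0554, 0.0178]
eef_rot: [3.137, -0.007, -2.926]
force: [-8.1, -0.0, 24.0]
grip_width: 0.0002
```

Call:
{"api": "servo_tool", "payload": {
  "rows": [
    [0, 0, -0.0017, 0, 0, 0, -1],
    [0, 0, -0.0017, 0, 0, 0, -1],
    [0, 0, -0.0017, 0, 0, 0, -1],
    [0, 0, -0.0017, 0, 0, 0, -1],
    [0, 0, -0.0017, 0, 0, 0, -1],
    [0, 0, -0.0017, 0, 0, 0, -1],
    [0, 0, -0.0017, 0, 0, 0, -1],
    [0, 0, -0.0017, 0, 0, 0, -1]
  ]
}}

```text
time_s: 29.17
ee_pos: [0.5523, -0.0554, 0.0177]
eef_rot: [3.138, -0.007, -2.926]
force: [-7.9, 1.4, 25.5]
grip_width: 0.0005
```

Call:
{"api": "servo_tool", "payload": {
  "rows": [
    [0, 0, -0.0017, 0, 0, 0, -1],
    [0, 0, -0.0017, 0, 0, 0, -1],
    [0, 0, -0.0017, 0, 0, 0, -1],
    [0, 0, -0.0017, 0, 0, 0, -1],
    [0, 0, -0.0017, 0, 0, 0, -1],
    [0, 0, -0.0017, 0, 0, 0, -1],
    [0, 0, -0.0017, 0, 0, 0, -1],
    [0, 0, -0.0017, 0, 0, 0, -1]
  ]
}}

```text
time_s: 29.83
ee_pos: [0.5523, -0.0554, 0.0176]
eef_rot: [3.138, -0.007, -2.926]
force: [-8.1, 0.8, 26.0]
grip_width: 0.0009
```

```bash
python3 - <<'E'
from h import *
c=snap('side','side12');o=c['obs'];print(o['time_s'],o['force'],o['ee_pos'])
cv2.imwrite('pics/side12z.png',cv2.resize(c['image'][150:310,250:450,::-1],None,fx=4,fy=3.6))
E
```

```text
29.8333 [-8.10615984  0.79269261 26.00513236] [ 0.55227622 -0.05542267  0.01764529]
```

View pics/side12z.png

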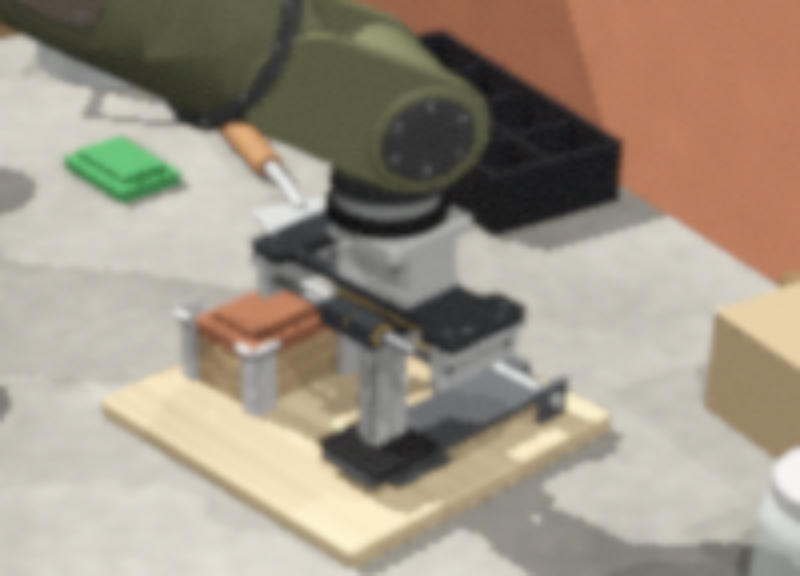

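The side view shows the pedal down on its stop and the stack pushed to the near guides. I'll let the pedal come up gently, reversing the arc.

Call:
{"api": "servo_tool", "payload": {
  "rows": [
    [0, 0, 0.001, 0, 0, 0, -1],
    [0.0005, 0, 0.004, 0, 0, 0, -1],
    [0.001, 0, 0.008, 0, 0, 0, -1],
    [0.0025, 0.0005, 0.013, 0, 0, 0, -1],
    [0.0045, 0.001, 0.018, 0, 0, 0, -1],
    [0.0065, 0.0015, 0.023, 0, 0, 0, -1],
    [0.0085, 0.002, 0.028, 0, 0, 0, -1],
    [0.01, 0.002, 0.033, 0, 0, 0, -1]
  ]
}}

```text
time_s: 30.55
ee_pos: [0.5622, -0.0532, 0.0508]
eef_rot: [3.137, -0.007, -2.926]
force: [0.2, 1.3, 1.2]
grip_width: 0.0007
```

Call:
{"api": "servo_tool", "payload": {
  "rows": [
    [0.001, 0, 0.005, 0, 0, 0, -1],
    [0.002, 0, 0.01, 0, 0, 0, -1],
    [0.003, 0, 0.016, 0, 0, 0, -1],
    [0.004, 0, 0.024, 0, 0, 0, -1],
    [0.004, 0, 0.04, 0, 0, 0, -1],
    [0.004, 0, 0.06, 0, 0, 0, -1],
    [0.004, 0, 0.08, 0, 0, 0, -1],
    [0.004, 0, 0.1, 0, 0, 0, -1]
  ]
}}

```text
time_s: 31.22
ee_pos: [0.5659, -0.0532, 0.152]
eef_rot: [3.137, -0.008, -2.926]
force: [-1.0, -0.2, 1.0]
grip_width: 0.0004
```

```bash
python3 - <<'E'
from h import *
c=snap('wrist','wrist13');W=cloud(c);o=c['obs'];print(o['ee_pos'],o['time_s'],o['force'])
a=np.radians(12.3);R=np.array([[np.cos(a),np.sin(a)],[-np.sin(a),np.cos(a)]])
F=(W[...,:2]-[.5801,.021])@R.T*1000;z=W[...,2]*1000
im=c['image'].astype(int);red=(im[...,0]-im[...,2]>35)&(abs(F[...,0]+10)<55)&(abs(F[...,1]-69)<40)
for lo,hi in [(71,77),(79,85)]:
    m=red&(z>lo)&(z<hi);r=cv2.minAreaRect(F[m].astype(np.float32));print('F',np.round(r[0],1),np.round(r[1],1),round(r[2],2),np.median(z[m]),F[m].min(0).round(1))
for x in range(-46,30,12):
    k=(abs(F[...,0]-x)<2)&(abs(F[...,1]+69)<20)&(z<115)
    if k.sum()>5: print(x,np.round(np.median(z[k]),1))
s=snap('side','side13');cv2.imwrite('pics/side13z.png',cv2.resize(s['image'][150:310,250:450,::-1],None,fx=4,fy=3.6))
E
```

```text
[ 0.56591823 -0.053233    0.15201471] 31.2167 [-0.99918225 -0.2270275   1.00012755]
F [-13.6  68.6] [61.2 84.1] 89.95 74.62878278375095 [-55.6  38. ]
F [-13.6  68.7] [66.3 43.1] 0.79 82.66335690708803 [-46.7  47.1]
-46 109.3
-34 103.3
-22 98.1
-10 93.5
2 78.4
14 73.3
```

View pics/wrist13.png

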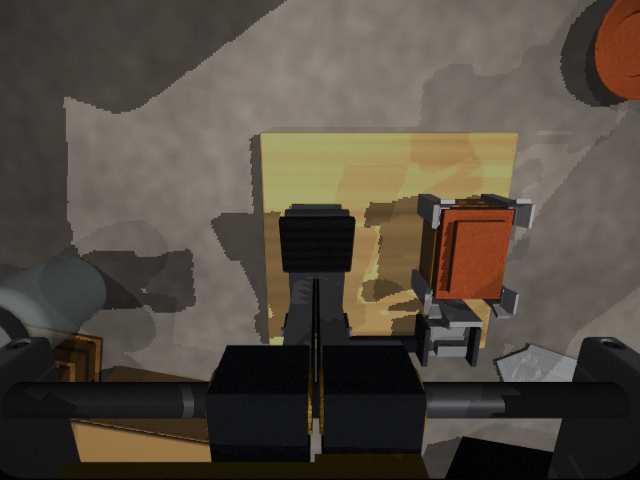

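View pics/side13z.png

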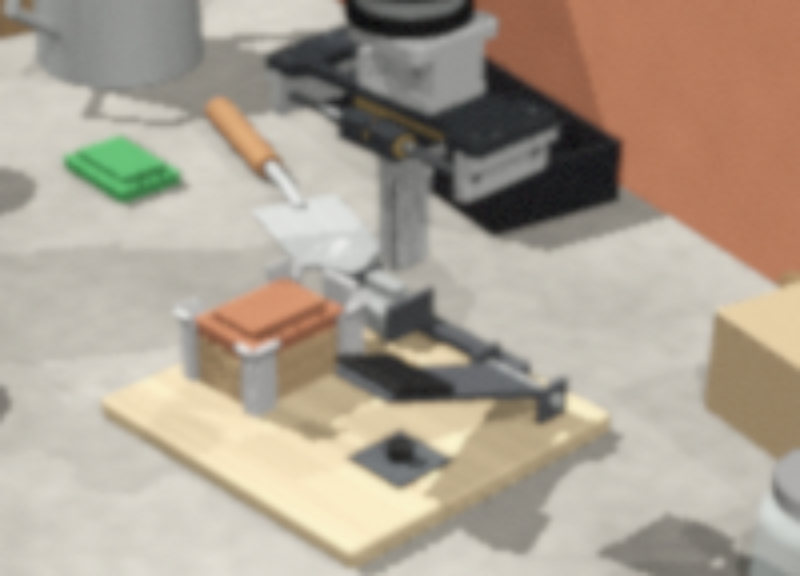

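Call:
{"api": "servo_tool", "payload": {
  "rows": [
    [-0.02, 0.02, 0, 0, 0, 0, -1],
    [-0.04, 0.04, 0, 0, 0, 0, -1],
    [-0.06, 0.06, 0, 0, 0, 0, -1],
    [-0.08, 0.08, 0, 0, 0, 0, -1],
    [-0.1, 0.1, 0, 0, 0, 0, -1],
    [-0.115, 0.115, 0, 0, 0, 0, -1],
    [-0.115, 0.115, 0, 0, 0, 0, -1],
    [-0.115, 0.115, 0, 0, 0, 0, -1]
  ]
}}

```text
time_s: 31.98
ee_pos: [0.452, 0.0619, 0.1542]
eef_rot: [3.139, -0.003, -2.924]
force: [-0.0, -0.4, -0.6]
grip_width: 0.0007
```

```bash
python3 - <<'E'
from h import *
c=snap('wrist','wrist14');W=cloud(c);o=c['obs'];print(o['ee_pos'],o['time_s'])
a=np.radians(12.3);R=np.array([[np.cos(a),np.sin(a)],[-np.sin(a),np.cos(a)]])
F=(W[...,:2]-[.5801,.021])@R.T*1000;z=W[...,2]*1000
for lo,hi in [(22,40),(46,57),(62,72)]:
    k=(abs(F[...,1]-69)<18)&(z>lo)&(z<hi)&(F[...,0]<-40)&(F[...,0]>-75)
    if k.sum()>3: print(lo,hi,k.sum(),'face x',np.percentile(F[k][:,0],[10,50,90]).round(1))
v,u=np.where((abs(F[...,0]+10)<60)&(abs(F[...,1]-69)<45)&(z<100));b=[max(v.min()-5,0),v.max()+5,max(u.min()-5,0),u.max()+5]
cv2.imwrite('pics/w14z.png',cv2.resize(c['image'][b[0]:b[1],b[2]:b[3],::-1],(600,600),interpolation=0))
E
```

```text
[0.45201033 0.0619376  0.15418134] 31.9833
22 40 23 face x [-55.6 -55.4 -54.9]
```

View pics/w14z.png

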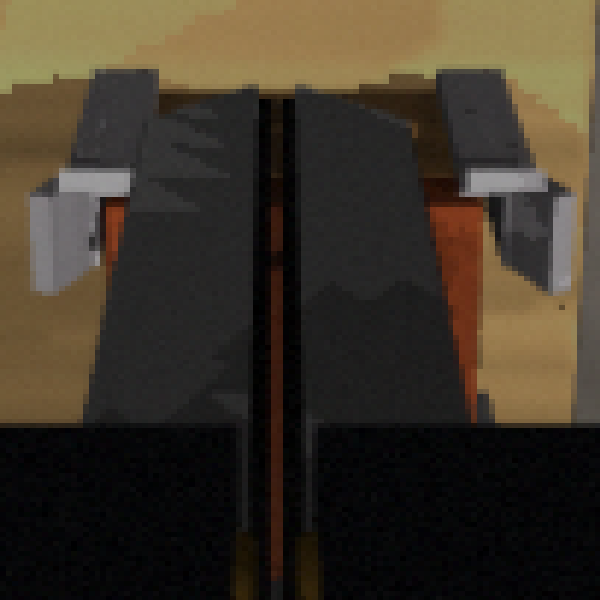

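Call:
{"api": "servo_tool", "payload": {
  "rows": [
    [0, 0, 0.005, 0, 0, 0, 1],
    [0, 0, 0.01, 0, 0, 0, 1],
    [0, 0, 0.02, 0, 0, 0, 1],
    [0, 0, 0.03, 0, 0, 0, 1],
    [0, 0, 0.03, 0, 0, 0, 1],
    [0, 0, 0.03, 0, 0, 0, 1],
    [0, 0, 0.03, 0, 0, 0, 1],
    [0, 0, 0.03, 0, 0, 0, 1]
  ]
}}

```text
time_s: 32.7
ee_pos: [0.4523, 0.0614, 0.1838]
eef_rot: [3.139, -0.004, -2.925]
force: [0.5, -0.6, 0.1]
grip_width: 0.0503
```

```bash
python3 - <<'E'
from h import *
c=snap('wrist','wrist15');W=cloud(c);o=c['obs'];print(o['ee_pos'],o['time_s'])
a=np.radians(12.3);R=np.array([[np.cos(a),np.sin(a)],[-np.sin(a),np.cos(a)]])
F=(W[...,:2]-[.5801,.021])@R.T*1000;z=W[...,2]*1000
for y0 in (52,69,86):
  for lo,hi in [(22,40),(45,54),(62,72)]:
    k=(abs(F[...,1]-y0)<9)&(z>lo)&(z<hi)&(F[...,0]<-40)&(F[...,0]>-75)
    if k.sum()>3: print(y0,lo,hi,k.sum(),'face x',np.percentile(F[k][:,0],[10,50,90]).round(1))
v,u=np.where((abs(F[...,0]+10)<60)&(abs(F[...,1]-69)<45)&(z<100));b=[max(v.min()-5,0),v.max()+5,max(u.min()-5,0),u.max()+5]
cv2.imwrite('pics/w15z.png',cv2.resize(c['image'][b[0]:b[1],b[2]:b[3],::-1],(600,600),interpolation=0))
E
```

```text
[0.45231342 0.06144862 0.18379631] 32.7
52 22 40 108 face x [-56.2 -55.2 -53.8]
52 45 54 60 face x [-58.1 -55.2 -54.9]
52 62 72 73 face x [-56.5 -55.4 -54.9]
69 22 40 105 face x [-55.6 -55.1 -53.8]
69 45 54 52 face x [-55.8 -55.4 -54.9]
69 62 72 68 face x [-55.8 -55.3 -54.9]
86 22 40 101 face x [-55.7 -55.2 -53.8]
86 45 54 52 face x [-55.7 -55.3 -54.9]
86 62 72 74 face x [-55.7 -55.3 -55. ]
```

View pics/w15z.png

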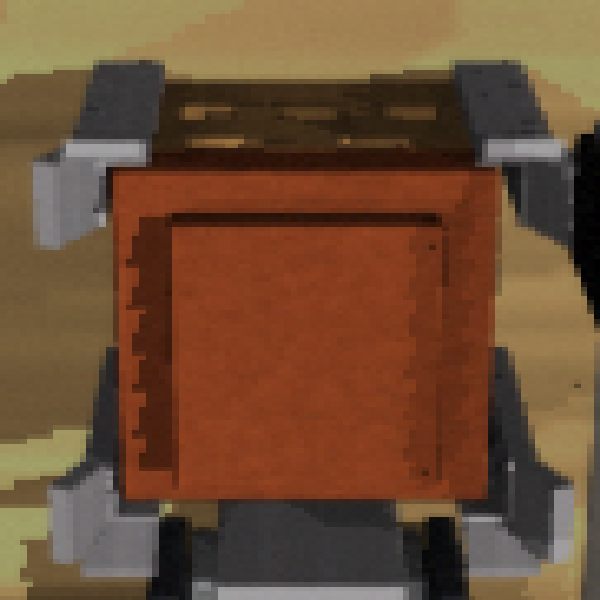

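All three near faces lie within 0.3 mm of each other at x ≈ -55.3 mm in the fixture frame, flush with the guides (-55.3). The picture shows the cap square on top and the faces flush. Handing in.

```bash
python3 -c "
from station import hand_in
print(hand_in())"
```

```text
the job is handed in; nothing more can be done
None
```

The bee-nest block is made up: spacer on the base tray, cap on the spacer with its step up, and the pedal pressed onto its stop and let up again. I handed the job in at about 33 s; the hand-in reports no verdict.

- **Placing:** I lowered the spacer until it touched the base tray (about 11 N) and the cap until it touched the spacer (about 5 N), then let go. Both lay flat, with the cap's yaw within 0.1° of the fixture's.
- **Pedal:** the push at the pad climbed from about 9 N to 18 N at the stop. I then held it at 19–26 N for about 2.7 s before letting it up, and the highest reading was 26 N.
- **Last checks:** all three near faces were at x = -55.1 to -55.4 mm in the fixture frame; the guides are at -55.3 mm. The pad was back at its raised height, and the robot was touching nothing.

**What disagreed:**
- **Finger length:** the real finger ends are about 30 mm shorter than the reported tool point. My first grasp closed in the air above the spacer without touching it, and I corrected for this afterwards.
- **Sideways offset:** the spacer landed about 2 mm and the cap about 1 mm to the pedal side of the pocket centre. Both are within the 2.5 mm of play between the guides, so I left them.
- **Not re-measured:** I did not re-measure the other garden things after the job; the arm did not touch any of them as far as the forces and pictures showed.

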